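# Heft two screw cartridges and latch the full one into the feeder dock

### The arm

A 6-joint arm with a two-finger parallel gripper is mounted at the origin on a cart in front of the work surface, level with it; the furniture and walls round the work are solid. World frame = base frame: x ahead of the robot, y to its left, z up, the work surface at z = 0. Lengths are in m, angles in degrees, forces in N, time in s.
With the tool pointing down it reaches from about 0.35 to 0.875 m from the base axis. Payload 4.2 kg.
Tool frame: the origin (TCP) lies midway between the tips of the shut fingers; the grasp point (between the pads) lies 19 mm behind it; z points along the fingers, y is the direction in which the jaws open and shut (so a half turn about z gives the same grasp; the last joint's range is limited). The gripper opens to 87 mm and grips with 3 to 60 N. Pads are 19 mm wide; open, the fingers measure 117 mm over their backs; the gripper's body (75 mm by 190 mm) begins 51 mm behind the grasp point.
Start: joints at [-61.329, 22.042, 0.453, 0, -68.411, -14.817], TCP at [0.15, -0.607, 0.223] pointing down, gripper open.
Joint ranges: [-179.83, 179.83], [-69.29, 118.12], [-61.27, 80.66], [-181.25, 117.63], [-171.15, -9.14], [-177.46, 177.46]. Speed limits (degrees/s): [159.86, 159.86, 180, 180, 180, 180].

### API

Orientations are given as a 3x3 rotation matrix whose columns are the frame's x, y, z axes.
In Python, from station import sense, capture, calibration, finish_job gives the robot as it stands.
- The arm moves only by the tool carry_out, never from a script. Its argument "commands" is one flat list of numbers, 6 for each row, row after row: the shift along the tool's x, y, z in mm, then the turn, a rotation vector about the tool's x, y, z in rad. A call has 1 to 5 rows; each row shifts and turns the pose as measured when the row begins, along the tool's axes as they then stand; what a row does not reach is not made up. A row lasts 1/8 s, in which the tool goes at most 62.5 mm and 10.7 degrees, less where a joint would pass 70% of its speed; a pose out of reach is approached as far as the arm can. A call is refused whole if a number of a shift passes 62.5 or a number of a turn 0.188, either way. A call with a gripper value outside its range is refused whole. "grip" is the finger opening in mm, from 0 to 87, set as the call begins (left out, the last holds). The fingers move at their own pace and stop on an object; the grip force is fixed at half the most. Time passes only in rows, so rows that do not move let the fingers close. It gives the time, the measured TCP pose, the force and the opening at its end, in the units of the state.
- sense(): the state, without advancing time (a new reading comes with each control period).
- capture(name): name is "side" or "top"; returns the picture (480x640x3 uint8, red, green, blue); there is no depth.
- calibration(name): a dict with "fx", "fy", "cx", "cy" (pixels), "rvec" (rotation vector, rad) and "tvec" (3), from world to camera coordinates, as OpenCV has them. Camera axes: x right, y down, z forward; pixel columns grow to the right and rows downward; lengths in m; the calibration is good to about 2 mm. A picture is of the moment at which its call begins. calibration takes no time and is no camera call.
- finish_job(): hands the job in, once; it reports no verdict.
The state is a dict: "time_s": time; "joints": joint angles; "joint_velocities": joint speeds; "effort": joint torques, N m; "tcp_pos": TCP position; "ee_rot": TCP orientation; "wrist_force": force on the tool from outside, world axes, zero at the start; "moment": the same for the moment, N m; "gripper_width": opening from 0.0 (shut) to 1.0 (fully open).
Only numpy, scipy, OpenCV 4.12 (cv2) and the standard library are available. Lean on these libraries where they do the work, as an engineer would, in place of code of your own. Each camera call takes 0.05 s, during which the arm holds its last target.

### The job

Two closed screw cartridges look alike, but one is full and one nearly empty: feel by lifting them which is the heavier. Slide the heavier one into the feeder dock, under its lips and against the sprung bumper, until the catch snaps up behind it, without ramming it into the dock; stand the lighter one on the empty black pallet at the right.

Things in the scene. Friction and masses are not known exactly. Their poses are not given: they have to be found in the camera images.
- cartridge_p_center (a point): closed screw cartridge, blue lid, 96 x 60 x 60 mm: foot flange 96 x 60 mm, 6 mm thick; body above it 84 mm long (own x), 44 mm wide (y): grasp across the 44. Point: its centre, 30 mm above the underside; z up. Either end may go first. The two look alike, both under 0.7 kg; the full one is at least 0.2 kg heavier. At the start it stands on the worktop, its x within 0.4 rad of the robot's x
- cartridge_q_center (a point): the other closed screw cartridge, blue lid, 96 x 60 x 60 mm: foot flange 96 x 60 mm, 6 mm thick; body above it 84 mm long (own x), 44 mm wide (y): grasp across the 44. Point: its centre, 30 mm above the underside; z up. Either end may go first. The two look alike, both under 0.7 kg; the full one is at least 0.2 kg heavier. At the start it stands on the worktop, its x within 0.4 rad of the robot's x
- dock_runner (a point): feeder dock, fixed; a channel 240 mm long along this point's x (loading direction, away from the robot). Point: on the centre line, on top of the runners that a cartridge's foot slides on, 14 mm above the worktop; z up. Dock x and y below are measured from here
- dock_bay (a point): centre of the open loading bay, on top of the runners, at dock x = -38 mm: a cartridge is set down upright here along the channel, then slid in dock +x. The bay reaches from dock x = -98 to -6 mm; side walls 22 mm above the worktop and 68 mm apart, tapering to 65 mm apart at x = 14 mm. Same axes as dock_runner
- dock_mouth (a point): where the two lips begin, at runner height, dock x = 22 mm; they reach to x = 88 mm and cover the foot flange: underside 22.5 mm, top 27.5 mm above the worktop, 50 mm gap between them for the cartridge's body. Same axes as dock_runner
- dock_home (a point): middle of the range of seated places, dock x = 17 mm. Stop post (76 mm), bumper and catch are clamped together anywhere within +-7 mm: a cartridge centred 7 mm short of to 7 mm past this point is home. Bumper (35 to 55 mm above the worktop): 4 N at first touch, 0.9 N/mm, damped; the catch snaps after 5 to 6 mm (10 to 15 N with friction), solid stop at 9 mm. Let go too soon, it is pushed back
- dock_pawl (a joint): the catch, a 14 mm wide brass pawl in the slot between the runners, pressed up by a light spring (1.5 to 3 N): 0 = up, 6.5 mm proud of the runners; about 0.0065 (m) = pressed down flush by a cartridge's foot lying over it
- return_pallet: black grooved pallet, 250 x 150 x 12 mm, fixed flat on the worktop; origin at the centre of its underside; its own x is across the 150 mm, its y along the 250 mm

How it is judged:
By the outcome, as a careful person would: the job done as asked, in the order asked, and still so for the second after the job is handed in, with the robot touching nothing.
It also fails if it takes over 72 s, if anything falls off the work surface, if the arm or the gripper's body presses on something with over 40 N, if the wrist force passes 120 N, or if a joint passes its speed limit or range.

## Working session

There is one attempt and no reset: what is moved stays moved. The work goes in short steps, Python scripts to look and compute and a tool call to move; the robot and the scene stay as the last step left them, time stands still between calls to the robot, and variables do not carry over. Pictures are saved under pics/ and viewed, and the job is handed in when it is done.

Besides the shell and the picture viewer there is one more tool, called after "Emit:" by a JSON object that holds its "method" and its "body". carry_out: Moves the arm, as the interface text tells. Its arguments: {"type":"object","properties":{"commands":{"type":"array"},"grip":{"type":"number"}},"required":["commands"]}

```bash
ls; mkdir -p pics; python3 - <<'E'
from station import *
import cv2
s=sense();print(s)
for n in("side","top"):
    c=calibration(n);print(n,c)
    cv2.imwrite(f"pics/{n}0.png",capture(n)[:,:,::-1])
E
```

```text
pics
{'time_s': 0.0, 'joints': array([-6.13303213e+01,  2.20914178e+01,  3.79154741e-01, -2.81932602e-02,
       -6.84108575e+01, -1.48169188e+01]), 'joint_velocities': array([ 0.00897852,  0.02544851, -0.02196404,  0.00989411,  0.00500747,
        0.00824795]), 'effort': array([ 1.31089550e-03, -3.90664816e+01,  1.87408018e+01,  4.22006607e+00,
        1.09297005e-02, -1.90651381e-04]), 'tcp_pos': array([ 0.14951531, -0.60623015,  0.22145048]), 'ee_rot': array([[-9.70957636e-01, -2.39250649e-01, -6.29464892e-04],
       [-2.39251453e-01,  9.70955360e-01,  2.10488406e-03],
       [ 1.07587433e-04,  2.19435364e-03, -9.99997587e-01]]), 'wrist_force': array([ 1.26180728,  0.78867702, -0.45817684]), 'moment': array([-0.01438479,  0.01260457,  0.01431377]), 'gripper_width': 1.0030319944187067}
side {'fx': 493.0705409974859, 'fy': 493.0705409974859, 'cx': 318.9987349487684, 'cy': 240.7892132135645, 'rvec': array([ 0.51907116, -2.32985434,  1.61124791]), 'tvec': array([0.4918175 , 0.10652197, 1.06917421])}
top {'fx': 515.8945272074724, 'fy': 515.8945272074724, 'cx': 318.3414334077026, 'cy': 238.33489391156053, 'rvec': array([ 2.17669973, -2.203565  ,  0.08175942]), 'tvec': array([0.04909841, 0.52664101, 1.20648191])}
```

View pics/top0.png

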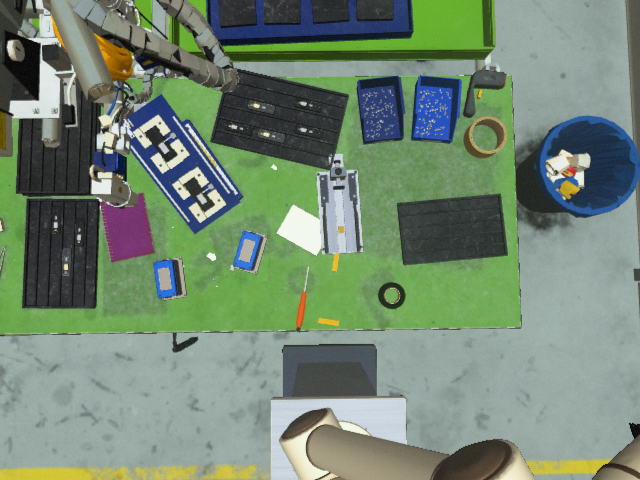

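View pics/side0.png

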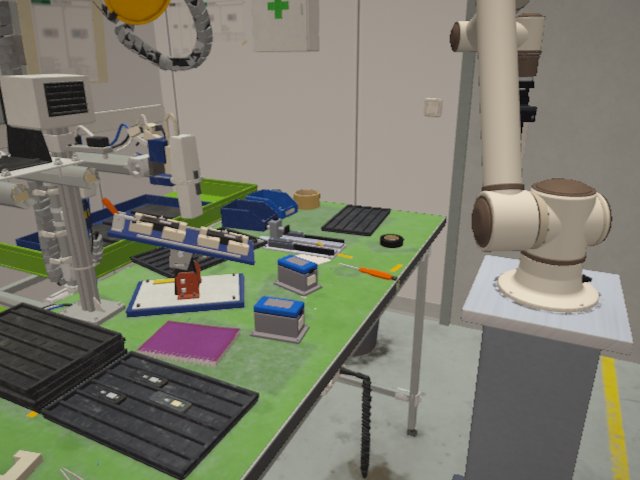

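The top view shows cartridges at about (170,279) and (249,251). The dock channel runs from about (343,252) up to (338,165), and the empty pallet is at about (453,229). Next I'll zoom in and measure.

```bash
cat > h.py <<'E'
import numpy as np, cv2
from station import *
def cam(n):
    c=calibration(n);K=np.array([[c['fx'],0,c['cx']],[0,c['fy'],c['cy']],[0,0,1.]])
    R=cv2.Rodrigues(np.array(c['rvec']))[0];return K,R,np.array(c['tvec'])
def ray(n,uv,z):
    K,R,t=cam(n);d=R.T@np.linalg.solve(K,[uv[0],uv[1],1.]);o=-R.T@t
    return o+d*(z-o[2])/d[2]
def proj(n,p):
    K,R,t=cam(n);q=K@(R@np.asarray(p,float)+t);return q[:2]/q[2]
E
python3 - <<'E'
from h import *
im=cv2.imread('pics/top0.png')
hsv=cv2.cvtColor(im,cv2.COLOR_BGR2HSV)
m=cv2.inRange(hsv,(100,120,80),(125,255,255))
m[:220]=0;m[320:]=0
for c in cv2.findContours(m,cv2.RETR_EXTERNAL,cv2.CHAIN_APPROX_NONE)[0]:
    if cv2.contourArea(c)<100: continue
    r=cv2.minAreaRect(c);b=cv2.boxPoints(r);print(r)
    P=np.array([ray('top',p,0.06) for p in b]);print(P.round(4), P.mean(0).round(4))
m=cv2.inRange(im,(0,0,0),(70,70,70));m[:, :380]=0;m[:180]=0;m[280:]=0;m[:,515:]=0
for c in cv2.findContours(m,cv2.RETR_EXTERNAL,cv2.CHAIN_APPROX_NONE)[0]:
    if cv2.contourArea(c)<2000: continue
    r=cv2.minAreaRect(c);b=cv2.boxPoints(r);print('pal',r)
    P=np.array([ray('top',p,0.012) for p in b]);print(P.round(4), P.mean(0).round(4))
cv2.imwrite('pics/dockz.png',cv2.resize(im[145:275,290:390],None,fx=6,fy=6,interpolation=cv2.INTER_CUBIC)[:,:][:780][:600*2])
d=cv2.resize(im[145:265,290:400],None,fx=5,fy=5,interpolation=cv2.INTER_CUBIC);cv2.imwrite('pics/dockz.png',d)
d=cv2.resize(im[220:310,140:280],None,fx=5,fy=5,interpolation=cv2.INTER_CUBIC);cv2.imwrite('pics/cartz.png',d)
im=cv2.imread('pics/side0.png')
d=cv2.resize(im[190:350,230:430],None,fx=3.7,fy=3.7,interpolation=cv2.INTER_CUBIC);cv2.imwrite('pics/sidez.png',d)
E
```

```text
((164.664306640625, 278.20489501953125), (36.79582977294922, 19.456302642822266), 82.23483276367188)
[[0.4764 0.4215 0.06  ]
 [0.4819 0.3777 0.06  ]
 [0.399  0.3658 0.06  ]
 [0.3936 0.4095 0.06  ]] [0.4378 0.3936 0.06  ]
((246.8997344970703, 250.02587890625), (19.06943130493164, 36.68291473388672), 16.50436019897461)
[[0.466  0.2393 0.06  ]
 [0.5462 0.2154 0.06  ]
 [0.5332 0.1736 0.06  ]
 [0.4531 0.1977 0.06  ]] [0.4996 0.2065 0.06  ]
((198.5, 226.5), (13.0, 29.0), 90.0)
[[0.5702 0.3504 0.06  ]
 [0.5694 0.284  0.06  ]
 [0.5395 0.2839 0.06  ]
 [0.5403 0.3502 0.06  ]] [0.5548 0.3171 0.06  ]
pal ((451.6094970703125, 228.7403564453125), (61.467079162597656, 104.79872131347656), 84.95755004882812)
[[ 0.6109 -0.1464  0.012 ]
 [ 0.6303 -0.398   0.012 ]
 [ 0.483  -0.4056  0.012 ]
 [ 0.4641 -0.1559  0.012 ]] [ 0.5471 -0.2765  0.012 ]
```

View pics/dockz.png

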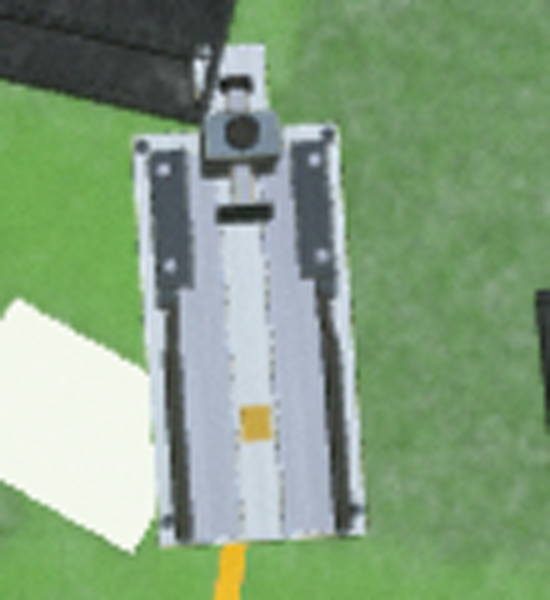

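View pics/cartz.png

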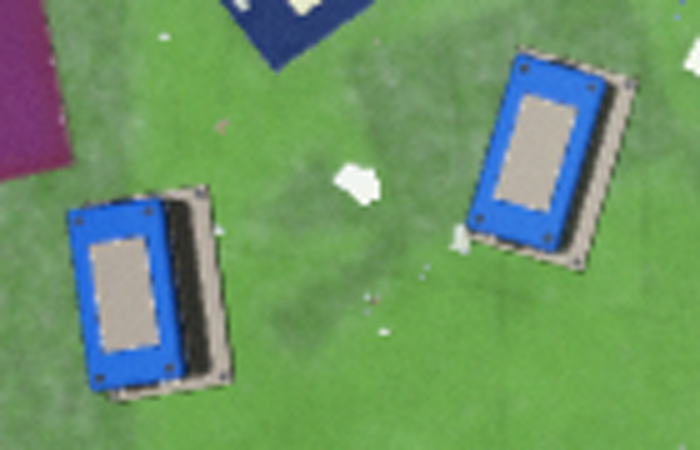

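View pics/sidez.png

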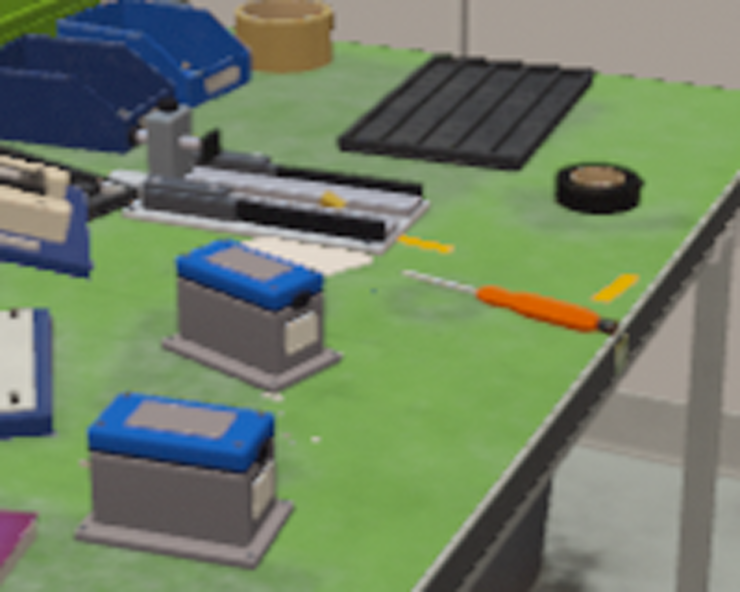

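```bash
python3 - <<'E'
from h import *
Z=lambda x,y:(290+(x+.5)/5-.5,145+(y+.5)/5-.5)
def L(name,a,b,z):
    A=ray('top',Z(*a),z);B=ray('top',Z(*b),z);d=A-B
    print(name,A[:2].round(4),B[:2].round(4),'len',np.hypot(*d[:2]).round(4),'ang',np.degrees(np.arctan2(d[1],d[0])).round(2))
L('slotL',(222,225),(243,540),.014);L('slotR',(265,225),(283,540),.014)
L('baseL z0',(135,138),(160,547),.0);L('baseR',(340,127),(367,537),.0)
L('baseL z6',(135,138),(160,547),.006);L('baseR',(340,127),(367,537),.006)
L('lipinL',(185,150),(193,290),.0275);L('lipinR',(292,145),(300,278),.0275)
L('lipfront',(157,308),(340,296),.0275)
L('lipfar',(150,152),(327,140),.0275)
L('bumper front edges',(217,222),(273,219),.045)
L('wallL',(178,308),(190,540),.022)
L('wallR',(318,300),(338,535),.022)
L('pawl',(243,405),(272,405),.0205);L('pawl',(243,440),(272,440),.0205)
for n,ax in (('A',0),):
    pass
E
```

```text
slotL [0.644  0.0036] [ 0.4929 -0.0042] len 0.1513 ang 2.95
slotR [ 0.6438 -0.017 ] [ 0.4927 -0.0232] len 0.1512 ang 2.35
baseL z0 [0.6894 0.0447] [0.4906 0.0351] len 0.1991 ang 2.76
baseR [ 0.6937 -0.055 ] [ 0.4942 -0.0645] len 0.1998 ang 2.72
baseL z6 [0.6882 0.0448] [0.4904 0.0352] len 0.1981 ang 2.76
baseR [ 0.6925 -0.0545] [ 0.4939 -0.0639] len 0.1988 ang 2.72
lipinL [0.678  0.0212] [0.611  0.0183] len 0.067 ang 2.46
lipinR [ 0.6798 -0.0297] [ 0.6161 -0.0324] len 0.0637 ang 2.47
lipfront [0.6026 0.0355] [ 0.6073 -0.0512] len 0.0868 ang 93.11
lipfar [0.6772 0.0378] [ 0.682  -0.0463] len 0.0843 ang 93.27
bumper front edges [0.6404 0.0072] [ 0.6415 -0.019 ] len 0.0262 ang 92.44
wallL [0.6032 0.0254] [0.4929 0.0212] len 0.1104 ang 2.18
wallR [ 0.6063 -0.0412] [ 0.4944 -0.0487] len 0.1121 ang 3.86
pawl [ 0.5567 -0.0048] [ 0.5566 -0.0186] len 0.0138 ang 89.32
pawl [ 0.5401 -0.0046] [ 0.5399 -0.0183] len 0.0138 ang 89.31
```

```bash
cat >> h.py <<'E'
from scipy.spatial.transform import Rotation as Ro
def Rd(yaw):  # tool down, tool x at yaw(deg)
    c,s=np.cos(np.radians(yaw)),np.sin(np.radians(yaw))
    z=np.array([0,0,-1.]);x=np.array([c,s,0]);return np.stack([x,np.cross(z,x),z],1)
def plan(way,maxmm=60,p=None,R=None):
    """way: list of (x,y,z,cartyaw deg, n rows or None); tool x = cartyaw+180. prints rows in tool axes"""
    s=sense()
    p=np.array(s['tcp_pos']) if p is None else p; R=np.array(s['ee_rot']) if R is None else R
    for w in way:
        T=np.array(w[:3]);Rt=Rd(w[3]+180)
        rv=Ro.from_matrix(R.T@Rt).as_rotvec();d=np.linalg.norm(T-p)*1000
        n=max(int(np.ceil(d/maxmm)),int(np.ceil(np.linalg.norm(rv)/.18)),1)
        if len(w)>4 and w[4]: n=max(n,w[4])
        st=(T-p)/n
        rr=rv/n
        for i in range(n):
            sh=R.T@st*1000
            print(', '.join(f'{v:.1f}' for v in sh)+',  '+', '.join(f'{v:.3f}' for v in rr))
            R=R@Ro.from_rotvec(rr).as_matrix();p=p+st
        print('--',T,n)
def show():
    s=sense();R=np.array(s['ee_rot'])
    print(f"t {s['time_s']:.2f} tcp {np.round(s['tcp_pos'],4)} cartyaw {np.degrees(np.arctan2(-R[1,0],-R[0,0])):.2f} tilt {np.round(R[:2,2],4)} F {np.round(s['wrist_force'],2)} M {np.round(s['moment'],3)} w {s['gripper_width']*87:.1f} j {np.round(s['joints'],0)}")
E
python3 - <<'E'
from h import *
plan([(.42,-.35,.2,8),(.4996,.2065,.14,-16.6)])
E
```

```text
-46.3, 26.3, 3.1,  0.000, -0.000, 0.015
-45.9, 27.0, 3.1,  0.000, -0.000, 0.015
-45.5, 27.6, 3.1,  0.000, -0.000, 0.015
-45.1, 28.3, 3.1,  0.000, -0.000, 0.015
-44.7, 29.0, 3.1,  0.000, -0.000, 0.015
-44.2, 29.6, 3.1,  0.000, -0.000, 0.015
-43.8, 30.2, 3.1,  0.000, -0.000, 0.015
-- [ 0.42 -0.35  0.2 ] 7
-15.6, 54.0, 6.0,  -0.000, -0.000, 0.043
-13.3, 54.6, 6.0,  -0.000, -0.000, 0.043
-10.9, 55.1, 6.0,  -0.000, -0.000, 0.043
-8.6, 55.6, 6.0,  -0.000, -0.000, 0.043
-6.2, 55.9, 6.0,  -0.000, -0.000, 0.043
-3.8, 56.1, 6.0,  -0.000, -0.000, 0.043
-1.4, 56.2, 6.0,  -0.000, -0.000, 0.043
1.1, 56.2, 6.0,  -0.000, -0.000, 0.043
3.5, 56.1, 6.0,  -0.000, -0.000, 0.043
5.9, 55.9, 6.0,  -0.000, -0.000, 0.043
-- [0.4996 0.2065 0.14  ] 10
```

Emit:
{"method": "carry_out", "body": {"commands": [-46,26,3,0,0,0.015,-46,27,3,0,0,0.015,-45.5,28,3,0,0,0.015,-45,28,3,0,0,0.015,-44.5,29,3,0,0,0.015], "grip": 87}}

```text
time_s: 0.72
tcp_pos: [0.3451, -0.4205, 0.2033]
ee_rot: [[-0.988, -0.155, -0.003], [-0.155, 0.988, 0.005], [0.002, 0.006, -1.0]]
wrist_force: [1.1, -0.7, 0.5]
gripper_width: 0.998
```

Emit:
{"method": "carry_out", "body": {"commands": [-44,30,3,0,0,0.015,-44,30,3,0,0,0.015,-16,54,4,0,0,0.043,-13,55,4,0,0,0.043,-11,55,4,0,0,0.043]}}

```text
time_s: 1.35
tcp_pos: [0.454, -0.1733, 0.1835]
ee_rot: [[-1.0, 0.009, -0.006], [0.009, 1.0, 0.006], [0.006, 0.006, -1.0]]
wrist_force: [1.0, 0.3, 0.7]
gripper_width: 1.002
```

```bash
python3 - <<'E'
from h import *
show()
plan([(.4996,.2065,.14,-16.6)])
E
```

```text
t 1.35 tcp [ 0.454  -0.1733  0.1835] cartyaw -0.49 tilt [-0.0056  0.0064] F [1.02 0.32 0.75] M [ 0.004 -0.075 -0.03 ] w 87.2 j [ -2.  11. -21.  -0. -58. -88.]
-6.1, 54.3, 6.5,  0.001, -0.001, 0.040
-3.9, 54.5, 6.5,  0.001, -0.001, 0.040
-1.7, 54.6, 6.4,  0.001, -0.001, 0.040
0.5, 54.6, 6.4,  0.001, -0.001, 0.040
2.7, 54.6, 6.4,  0.001, -0.001, 0.040
4.9, 54.4, 6.3,  0.001, -0.001, 0.040
7.1, 54.2, 6.3,  0.001, -0.001, 0.040
-- [0.4996 0.2065 0.14  ] 7
```

Emit:
{"method": "carry_out", "body": {"commands": [-6,54,6.5,0.001,-0.001,0.04,-4,54.5,6.5,0.001,-0.001,0.04,-2,54.5,6.5,0.001,-0.001,0.04,0.5,54.5,6.5,0.001,-0.001,0.04,2.5,54.5,6.5,0.001,-0.001,0.04]}}

```text
time_s: 1.98
tcp_pos: [0.4868, 0.1065, 0.1507]
ee_rot: [[-0.977, 0.213, -0.001], [0.213, 0.977, 0.001], [0.001, 0.0, -1.0]]
wrist_force: [1.1, -0.1, 0.6]
gripper_width: 0.996
```

```bash
python3 - <<'E'
from h import *
show()
plan([(.4996,.2065,.12,-16.6)])
E
```

```text
t 1.98 tcp [0.4868 0.1065 0.1507] cartyaw -12.30 tilt [-0.0012  0.0007] F [ 1.07 -0.11  0.62] M [-0.149 -0.114 -0.039] w 86.6 j [  31.   14.  -23.   -0.  -53. -133.]
4.4, 50.2, 15.4,  0.000, -0.001, 0.038
6.2, 50.0, 15.3,  0.000, -0.001, 0.038
-- [0.4996 0.2065 0.12  ] 2
```

Emit:
{"method": "carry_out", "body": {"commands": [4.5,50,15.5,0,0,0.038,6,50,15,0,0,0.038,0,0,0,0,0,0]}}

```text
time_s: 2.35
tcp_pos: [0.4993, 0.2129, 0.118]
ee_rot: [[-0.959, 0.284, -0.002], [0.284, 0.959, -0.0], [0.002, -0.001, -1.0]]
wrist_force: [0.1, -1.1, -0.3]
gripper_width: 0.997
```

```bash
python3 - <<'E'
from h import *
show()
plan([(.4996,.2065,.12,-16.6)])
im=capture('top');cv2.imwrite('pics/t1.png',cv2.resize(im[200:310,180:320],None,fx=5,fy=5,interpolation=cv2.INTER_CUBIC)[:,:,::-1])
im=capture('side');cv2.imwrite('pics/s1.png',cv2.resize(im[190:350,230:430],None,fx=3.7,fy=3.7,interpolation=cv2.INTER_CUBIC)[:,:,::-1])
E
```

```text
t 2.35 tcp [0.4993 0.2129 0.118 ] cartyaw -16.52 tilt [-0.002  -0.0001] F [ 0.14 -1.13 -0.27] M [-0.112  0.014 -0.034] w 86.8 j [  40.   20.  -19.   -0.  -51. -147.]
-2.1, -6.0, -2.0,  -0.001, -0.002, 0.001
-- [0.4996 0.2065 0.12  ] 1
```

View pics/t1.png

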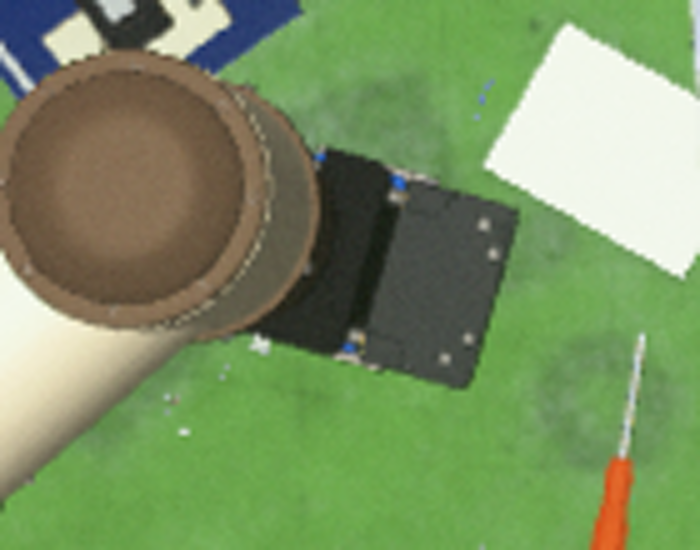

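View pics/s1.png

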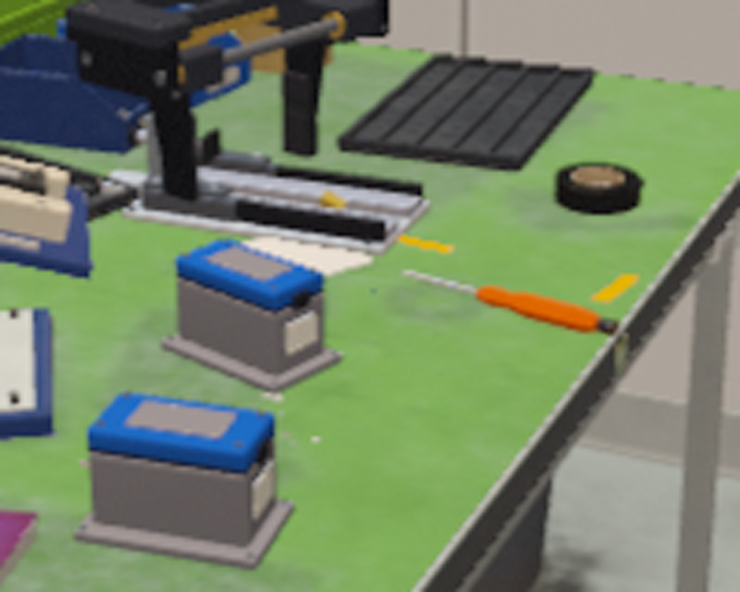

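The gripper is over cartridge B and aligned with it, and the lid corners show on both sides. Lowering to grasp.

Emit:
{"method": "carry_out", "body": {"commands": [-2,-6,10,0,-0.002,0,0,0,20,0,0,0,0,0,0,0,0,0]}}

```text
time_s: 2.82
tcp_pos: [0.4986, 0.1999, 0.0884]
ee_rot: [[-0.957, 0.291, 0.0], [0.291, 0.957, -0.0], [-0.0, -0.0, -1.0]]
wrist_force: [-0.6, 0.3, 0.1]
gripper_width: 1.002
```

```bash
python3 - <<'E'
from h import *
show()
plan([(.4996,.2065,.023,-16.6)],maxmm=30)
E
```

```text
t 2.83 tcp [0.4986 0.1999 0.0884] cartyaw -16.91 tilt [ 0.0001 -0.0003] F [-0.61  0.29  0.12] M [-0.045 -0.047  0.005] w 87.1 j [  39.   22.  -22.    0.  -46. -146.]
0.3, 2.2, 21.8,  -0.000, 0.000, -0.002
0.3, 2.2, 21.8,  -0.000, 0.000, -0.002
0.3, 2.2, 21.8,  -0.000, 0.000, -0.002
-- [0.4996 0.2065 0.023 ] 3
```

Emit:
{"method": "carry_out", "body": {"commands": [0.3,4,20,0,0,0,0.3,3,20,0,0,0,0,0,0,0,0,0]}}

```text
time_s: 3.2
tcp_pos: [0.5016, 0.2044, 0.0501]
ee_rot: [[-0.956, 0.294, 0.004], [0.294, 0.956, 0.001], [-0.003, 0.002, -1.0]]
wrist_force: [0.3, -0.4, -0.0]
gripper_width: 0.999
```

```bash
python3 - <<'E'
from h import *
show()
plan([(.4996,.2065,.023,-16.6)],maxmm=30)
E
```

```text
t 3.20 tcp [0.5016 0.2044 0.0501] cartyaw -17.10 tilt [0.0036 0.0015] F [ 0.31 -0.41 -0.04] M [-0.046  0.008 -0.007] w 86.9 j [  39.   25.  -24.    0.  -41. -147.]
2.6, 1.4, 27.1,  0.002, 0.003, -0.009
-- [0.4996 0.2065 0.023 ] 1
```

Emit:
{"method": "carry_out", "body": {"commands": [1,1,14,0.002,0.003,-0.005,1,0.5,12,0,0,0,0,0,0,0,0,0]}}

```text
time_s: 3.58
tcp_pos: [0.5012, 0.2064, 0.0246]
ee_rot: [[-0.957, 0.29, 0.003], [0.29, 0.957, 0.002], [-0.002, 0.003, -1.0]]
wrist_force: [-0.3, -0.8, -1.0]
gripper_width: 1.002
```

Emit:
{"method": "carry_out", "body": {"commands": [0,0,0,0,0,0,0,0,0,0,0,0,0,0,0,0,0,0,0,0,0,0,0,0], "grip": 30}}

```text
time_s: 4.08
tcp_pos: [0.5018, 0.2069, 0.0255]
ee_rot: [[-0.957, 0.289, 0.004], [0.289, 0.957, 0.003], [-0.003, 0.004, -1.0]]
wrist_force: [0.4, -0.4, -0.1]
gripper_width: 0.628
```

```bash
python3 - <<'E'
from h import *
show()
E
```

```text
t 4.08 tcp [0.5018 0.2069 0.0255] cartyaw -16.80 tilt [0.0044 0.0033] F [ 0.38 -0.43 -0.12] M [-0.018 -0.036 -0.056] w 54.7 j [  40.   27.  -25.    0.  -38. -146.]
```

Emit:
{"method": "carry_out", "body": {"commands": [0,0,0,0,0,0,0,0,0,0,0,0,0,0,0,0,0,0]}}

```text
time_s: 4.45
tcp_pos: [0.5016, 0.2067, 0.0256]
ee_rot: [[-0.957, 0.289, 0.004], [0.289, 0.957, 0.003], [-0.003, 0.004, -1.0]]
wrist_force: [0.6, -0.4, -0.5]
gripper_width: 0.503
```

Emit:
{"method": "carry_out", "body": {"commands": [0,0,-12,0,0,0,0,0,-12,0,0,0,0,0,-12,0,0,0,0,0,0,0,0,0]}}

```text
time_s: 4.95
tcp_pos: [0.5012, 0.2065, 0.0641]
ee_rot: [[-0.957, 0.289, 0.004], [0.289, 0.957, 0.003], [-0.003, 0.004, -1.0]]
wrist_force: [0.3, -0.4, -2.8]
gripper_width: 0.506
```

Emit:
{"method": "carry_out", "body": {"commands": [0,0,0,0,0,0]}}

```text
time_s: 5.08
tcp_pos: [0.5009, 0.2064, 0.0641]
ee_rot: [[-0.957, 0.29, 0.004], [0.29, 0.957, 0.003], [-0.002, 0.004, -1.0]]
wrist_force: [-0.2, -0.5, -1.3]
gripper_width: 0.507
```

Emit:
{"method": "carry_out", "body": {"commands": [0,0,0,0,0,0]}}

```text
time_s: 5.2
tcp_pos: [0.5007, 0.2063, 0.0639]
ee_rot: [[-0.957, 0.29, 0.003], [0.29, 0.957, 0.003], [-0.002, 0.004, -1.0]]
wrist_force: [0.1, -0.1, -1.6]
gripper_width: 0.505
```

Emit:
{"method": "carry_out", "body": {"commands": [0,0,0,0,0,0]}}

```text
time_s: 5.32
tcp_pos: [0.5005, 0.2062, 0.0635]
ee_rot: [[-0.957, 0.29, 0.002], [0.29, 0.957, 0.003], [-0.002, 0.003, -1.0]]
wrist_force: [0.9, 0.0, -2.1]
gripper_width: 0.499
```

Emit:
{"method": "carry_out", "body": {"commands": [0,0,0,0,0,0]}}

```text
time_s: 5.45
tcp_pos: [0.5004, 0.206, 0.0632]
ee_rot: [[-0.957, 0.29, 0.002], [0.29, 0.957, 0.002], [-0.001, 0.003, -1.0]]
wrist_force: [0.3, 0.3, -2.6]
gripper_width: 0.506
```

```bash
python3 - <<'E'
from h import *
show()
E
```

```text
t 5.45 tcp [0.5004 0.206  0.0632] cartyaw -16.85 tilt [0.0019 0.0022] F [ 0.26  0.29 -2.6 ] M [-0.048 -0.008 -0.022] w 44.0 j [  40.   24.  -23.   -0.  -43. -146.]
```

Cartridge B reads about 2.1 N (≈0.2 kg), so it's probably the light one. I'll set it back down and lift A to compare.

Emit:
{"method": "carry_out", "body": {"commands": [0,0,14,0,0,0,0,0,14,0,0,0,0,0,7,0,0,0,0,0,0,0,0,0]}}

```text
time_s: 5.95
tcp_pos: [0.5002, 0.2059, 0.0254]
ee_rot: [[-0.957, 0.289, 0.001], [0.289, 0.957, 0.001], [-0.0, 0.001, -1.0]]
wrist_force: [-2.2, -0.9, 6.5]
gripper_width: 0.503
```

```bash
python3 - <<'E'
from h import *
show()
E
```

```text
t 5.95 tcp [0.5002 0.2059 0.0254] cartyaw -16.82 tilt [0.0008 0.0009] F [-2.24 -0.89  6.53] M [-0.083  0.679  0.059] w 43.7 j [  40.   27.  -25.   -0.  -38. -146.]
```

Emit:
{"method": "carry_out", "body": {"commands": [0,0,0,0,0,0,0,0,0,0,0,0,0,0,0,0,0,0,0,0,0,0,0,0], "grip": 87}}

```text
time_s: 6.45
tcp_pos: [0.5013, 0.2066, 0.0257]
ee_rot: [[-0.957, 0.289, 0.003], [0.289, 0.957, 0.002], [-0.002, 0.003, -1.0]]
wrist_force: [-0.7, -0.8, 0.2]
gripper_width: 0.874
```

Emit:
{"method": "carry_out", "body": {"commands": [0,0,-20,0,0,0,0,0,-35,0,0,0,0,0,-30,0,0,0]}}

```text
time_s: 6.82
tcp_pos: [0.4995, 0.2052, 0.1102]
ee_rot: [[-0.957, 0.289, -0.002], [0.289, 0.957, -0.002], [0.002, -0.002, -1.0]]
wrist_force: [0.3, -0.0, 0.1]
gripper_width: 0.998
```

```bash
python3 - <<'E'
from h import *
show()
plan([(.438,.394,.11,8.2)],maxmm=50)
E
```

```text
t 6.83 tcp [0.4995 0.2052 0.1102] cartyaw -16.82 tilt [-0.0025 -0.0019] F [ 0.3  -0.05  0.06] M [ 0.012 -0.049  0.011] w 86.8 j [  40.   20.  -20.   -0.  -50. -146.]
28.4, 40.7, 0.0,  -0.001, -0.001, -0.109
23.8, 43.6, 0.0,  -0.001, -0.001, -0.109
18.9, 45.9, 0.0,  -0.001, -0.001, -0.109
13.8, 47.7, 0.0,  -0.001, -0.001, -0.109
-- [0.438 0.394 0.11 ] 4
```

Emit:
{"method": "carry_out", "body": {"commands": [28,41,0,-0.001,-0.001,-0.109,24,43,0,-0.001,-0.001,-0.109,19,46,0,0,0,-0.109,10,35,0,0,0,-0.1,0,0,0,0,0,0]}}

```text
time_s: 7.45
tcp_pos: [0.4419, 0.3871, 0.1146]
ee_rot: [[-0.989, -0.145, 0.007], [-0.145, 0.989, 0.006], [-0.008, 0.005, -1.0]]
wrist_force: [0.1, -0.1, -0.5]
gripper_width: 1.0
```

```bash
python3 - <<'E'
from h import *
show()
plan([(.438,.394,.06,8.2)],maxmm=50)
E
```

```text
t 7.45 tcp [0.4419 0.3871 0.1146] cartyaw 8.31 tilt [0.0067 0.0063] F [ 0.09 -0.08 -0.48] M [-0.053  0.034  0.003] w 87.0 j [  57.   24.  -14.    0.  -52. -139.]
1.7, 3.6, 27.3,  0.003, 0.004, 0.001
1.6, 3.6, 27.3,  0.003, 0.004, 0.001
-- [0.438 0.394 0.06 ] 2
```

Emit:
{"method": "carry_out", "body": {"commands": [1.5,3.5,25,0.003,0.004,0,1.5,3.5,25,0.003,0.004,0,0,0,0,0,0,0]}}

```text
time_s: 7.82
tcp_pos: [0.4384, 0.3923, 0.0639]
ee_rot: [[-0.99, -0.141, -0.001], [-0.141, 0.99, -0.001], [0.001, -0.001, -1.0]]
wrist_force: [-0.9, -0.5, 0.2]
gripper_width: 1.003
```

```bash
python3 - <<'E'
from h import *
show()
plan([(.438,.394,.0245,8.2,2)],maxmm=50)
E
```

```text
t 7.83 tcp [0.4384 0.3923 0.0639] cartyaw 8.13 tilt [-0.0007 -0.0011] F [-0.86 -0.54  0.2 ] M [ 0.014 -0.03   0.021] w 87.3 j [  58.   28.  -16.    0.  -46. -139.]
0.1, 0.9, 19.7,  -0.000, -0.000, -0.001
0.1, 0.9, 19.7,  -0.000, -0.000, -0.001
-- [0.438  0.394  0.0245] 2
```

Emit:
{"method": "carry_out", "body": {"commands": [0,1,20,0,0,0,0,1,19,0,0,0,0,0,0,0,0,0]}}

```text
time_s: 8.2
tcp_pos: [0.4405, 0.3935, 0.0275]
ee_rot: [[-0.99, -0.138, 0.003], [-0.138, 0.99, 0.002], [-0.003, 0.002, -1.0]]
wrist_force: [-0.5, -1.0, -0.4]
gripper_width: 1.004
```

```bash
python3 - <<'E'
from h import *
show()
E
```

```text
t 8.20 tcp [0.4405 0.3935 0.0275] cartyaw 7.96 tilt [0.0026 0.0021] F [-0.51 -1.   -0.4 ] M [-0.03  -0.039 -0.078] w 87.4 j [  58.   30.  -18.    0.  -42. -140.]
```

Emit:
{"method": "carry_out", "body": {"commands": [2,0.5,2,0,0,0,0,0,0,0,0,0,0,0,0,0,0,0,0,0,0,0,0,0,0,0,0,0,0,0], "grip": 30}}

```text
time_s: 8.82
tcp_pos: [0.4399, 0.3945, 0.0294]
ee_rot: [[-0.99, -0.138, 0.006], [-0.138, 0.99, 0.006], [-0.007, 0.005, -1.0]]
wrist_force: [0.7, -4.0, 0.3]
gripper_width: 0.519
```

Emit:
{"method": "carry_out", "body": {"commands": [0,0,0,0,0,0,0,0,0,0,0,0,0,0,0,0,0,0]}}

```text
time_s: 9.2
tcp_pos: [0.4399, 0.3943, 0.0294]
ee_rot: [[-0.99, -0.138, 0.006], [-0.138, 0.99, 0.006], [-0.007, 0.005, -1.0]]
wrist_force: [0.3, -0.7, 1.4]
gripper_width: 0.505
```

Emit:
{"method": "carry_out", "body": {"commands": [0,0,-12,0,0,0,0,0,-20,0,0,0,0,0,-30,0,0,0,0,0,0,0,0,0]}}

```text
time_s: 9.7
tcp_pos: [0.4364, 0.3912, 0.0892]
ee_rot: [[-0.991, -0.135, -0.002], [-0.135, 0.991, -0.001], [0.002, -0.001, -1.0]]
wrist_force: [0.6, 0.6, -6.8]
gripper_width: 0.503
```

Emit:
{"method": "carry_out", "body": {"commands": [0,0,0,0,0,0]}}

```text
time_s: 9.82
tcp_pos: [0.4352, 0.3899, 0.0875]
ee_rot: [[-0.991, -0.134, -0.005], [-0.134, 0.991, -0.003], [0.005, -0.003, -1.0]]
wrist_force: [-0.5, 0.6, -5.8]
gripper_width: 0.502
```

Emit:
{"method": "carry_out", "body": {"commands": [0,0,0,0,0,0]}}

```text
time_s: 9.95
tcp_pos: [0.4347, 0.3894, 0.0862]
ee_rot: [[-0.991, -0.134, -0.006], [-0.134, 0.991, -0.005], [0.007, -0.004, -1.0]]
wrist_force: [-0.3, -0.6, -6.7]
gripper_width: 0.501
```

Emit:
{"method": "carry_out", "body": {"commands": [0,0,0,0,0,0]}}

```text
time_s: 10.07
tcp_pos: [0.4342, 0.3887, 0.0849]
ee_rot: [[-0.991, -0.134, -0.008], [-0.134, 0.991, -0.007], [0.009, -0.006, -1.0]]
wrist_force: [0.2, 0.5, -6.1]
gripper_width: 0.505
```

```bash
python3 - <<'E'
from h import *
show()
E
```

```text
t 10.07 tcp [0.4342 0.3887 0.0849] cartyaw 7.69 tilt [-0.0079 -0.0068] F [ 0.15  0.5  -6.14] M [-0.009 -0.029  0.028] w 44.0 j [  58.   26.  -15.   -0.  -49. -140.]
```

A reads about 6.3 N (≈0.64 kg), so it's the heavy one. I'll carry it to the dock bay.

```bash
python3 - <<'E'
from h import *
plan([(.45,.35,.125,5,1),(.545,-0.011,.125,2.7)],maxmm=50)
E
```

```text
-5.1, -20.3, -20.0,  -0.003, -0.004, 0.024
-5.6, -20.2, -20.0,  -0.003, -0.004, 0.024
-- [0.45  0.35  0.125] 2
-7.9, -46.0, 0.0,  0.000, 0.000, 0.005
-8.1, -45.9, 0.0,  0.000, 0.000, 0.005
-8.4, -45.9, 0.0,  0.000, 0.000, 0.005
-8.6, -45.9, 0.0,  0.000, 0.000, 0.005
-8.8, -45.8, 0.0,  0.000, 0.000, 0.005
-9.0, -45.8, 0.0,  0.000, 0.000, 0.005
-9.3, -45.7, 0.0,  0.000, 0.000, 0.005
-9.5, -45.7, 0.0,  0.000, 0.000, 0.005
-- [ 0.545 -0.011  0.125] 8
```

Emit:
{"method": "carry_out", "body": {"commands": [-4,-14,-22,-0.007,-0.007,0.024,-6,-22,-22,-0.004,-0.004,0.024,-8,-40,-3,0,0,0.005,-8,-46,-2,0,0,0.005,-8.5,-46,-2,0,0,0.005]}}

```text
time_s: 10.7
tcp_pos: [0.4864, 0.219, 0.1424]
ee_rot: [[-0.998, -0.07, 0.008], [-0.07, 0.998, 0.009], [-0.009, 0.008, -1.0]]
wrist_force: [0.1, 0.1, -7.1]
gripper_width: 0.505
```

```bash
python3 - <<'E'
from h import *
show();plan([(.545,-0.011,.125,2.7)],maxmm=50)
E
```

```text
t 10.70 tcp [0.4864 0.219  0.1424] cartyaw 4.00 tilt [0.0082 0.0088] F [ 0.06  0.05 -7.14] M [ 0.035 -0.156 -0.006] w 44.0 j [  42.   17.  -19.   -0.  -53. -128.]
-8.4, -46.7, 3.2,  0.002, 0.002, 0.005
-8.7, -46.7, 3.2,  0.002, 0.002, 0.005
-8.9, -46.6, 3.3,  0.002, 0.002, 0.005
-9.1, -46.6, 3.4,  0.002, 0.002, 0.005
-9.3, -46.5, 3.4,  0.002, 0.002, 0.005
-- [ 0.545 -0.011  0.125] 5
```

Emit:
{"method": "carry_out", "body": {"commands": [-8.5,-46,2,0,0,0.005,-8.5,-46,2,0,0,0.005,-9,-46,2,0,0,0.005,-9,-40,2,0,0,0.005,-9,-30,2,0,0,0]}}

```text
time_s: 11.32
tcp_pos: [0.5441, -0.0006, 0.1411]
ee_rot: [[-0.999, -0.04, 0.021], [-0.04, 0.999, 0.013], [-0.021, 0.013, -1.0]]
wrist_force: [0.9, 0.1, -6.4]
gripper_width: 0.5
```

Emit:
{"method": "carry_out", "body": {"commands": [0,0,0,0,0,0]}}

```text
time_s: 11.45
tcp_pos: [0.5441, -0.0039, 0.1425]
ee_rot: [[-0.999, -0.035, 0.022], [-0.035, 0.999, 0.013], [-0.023, 0.012, -1.0]]
wrist_force: [-0.1, 0.5, -5.7]
gripper_width: 0.502
```

```bash
python3 - <<'E'
from h import *
show();plan([(.548,-0.011,.08,2.7)],maxmm=50)
E
```

```text
t 11.45 tcp [ 0.5441 -0.0039  0.1425] cartyaw 1.98 tilt [0.0225 0.0132] F [-0.09  0.53 -5.66] M [-0.048  0.08  -0.022] w 43.7 j [  16.   18.  -18.   -0.  -52. -104.]
-1.1, -4.0, 31.3,  0.006, 0.012, -0.006
-1.4, -3.8, 31.3,  0.006, 0.012, -0.006
-- [ 0.548 -0.011  0.08 ] 2
```

Emit:
{"method": "carry_out", "body": {"commands": [-1,-2.5,25,0.004,0.01,-0.007,-1,-2.5,25,0.003,0.007,-0.005,0,0,0,0,0,0]}}

```text
time_s: 11.82
tcp_pos: [0.5475, -0.0104, 0.0964]
ee_rot: [[-0.999, -0.043, 0.012], [-0.043, 0.999, 0.007], [-0.012, 0.007, -1.0]]
wrist_force: [1.2, -0.9, -6.3]
gripper_width: 0.502
```

```bash
python3 - <<'E'
from h import *
show();plan([(.548,-0.011,.06,2.7)],maxmm=50)
im=capture('top');cv2.imwrite('pics/t2.png',cv2.resize(im[140:265,280:400],None,fx=4.8,fy=4.8,interpolation=cv2.INTER_CUBIC)[:,:,::-1])
im=capture('side');cv2.imwrite('pics/s2.png',cv2.resize(im[190:290,230:360],None,fx=6,fy=6,interpolation=cv2.INTER_CUBIC)[:,:,::-1])
E
```

```text
t 11.82 tcp [ 0.5475 -0.0104  0.0964] cartyaw 2.46 tilt [0.0118 0.0071] F [ 1.24 -0.94 -6.28] M [-0.027  0.101  0.031] w 43.7 j [  16.   22.  -21.   -0.  -47. -103.]
-0.1, -0.8, 36.4,  0.007, 0.012, -0.004
-- [ 0.548 -0.011  0.06 ] 1
```

View pics/t2.png

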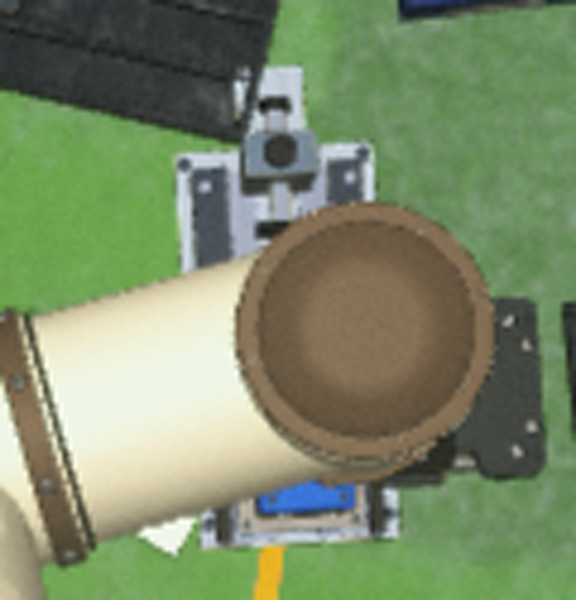

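View pics/s2.png

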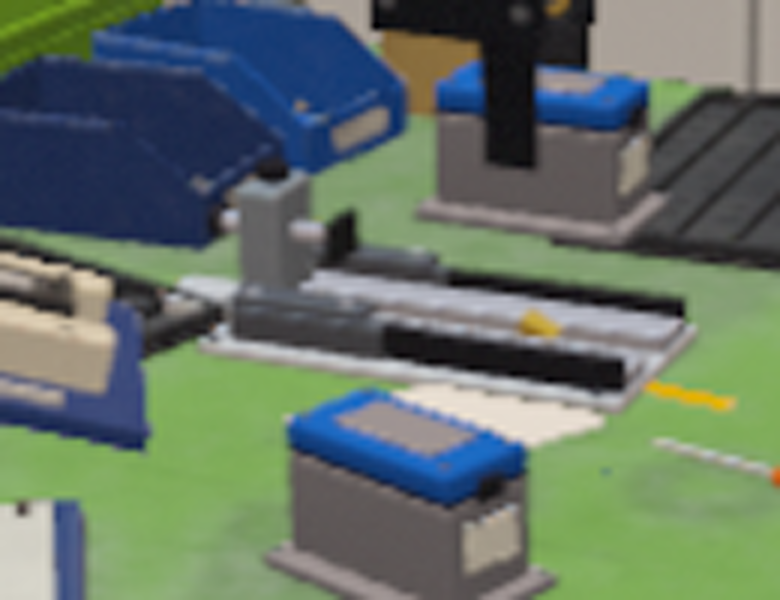

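```bash
python3 - <<'E'
from h import *
im=capture('top');cv2.imwrite('pics/t3.png',cv2.resize(im[228:262,315:372],None,fx=14,fy=14,interpolation=cv2.INTER_CUBIC)[:,:,::-1])
E
```

```text
(no output)
```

View pics/t3.png

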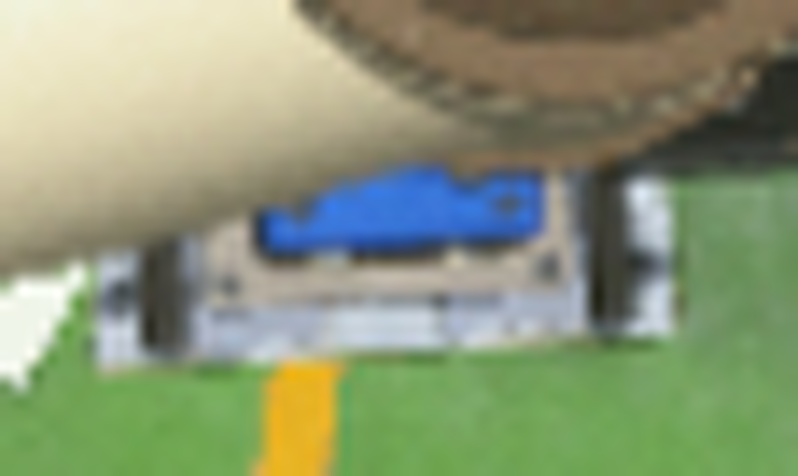

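```bash
python3 - <<'E'
from h import *
Z=lambda x,y:(315+(x+.5)/14-.5,228+(y+.5)/14-.5)
s=sense();p=s['tcp_pos'];R=s['ee_rot'];z0=p[2]-.029
for nm,a,b,z in(('lid',(262,250),(545,235),z0+.06),('flange',(200,305),(583,288),z0+.006),('wall in',(187,300),(595,290),.022),('base',(98,365),(675,337),.006),('basez0',(98,365),(675,337),.00)):
    A=ray('top',Z(*a),z);B=ray('top',Z(*b),z);m=(A+B)/2;d=A-B
    y=np.degrees(np.arctan2(-d[0],d[1]))
    loc=R.T@(m-p)
    print(nm,m.round(4),'w',np.hypot(*d[:2]).round(4),'yaw',y.round(2),'tool x,y rel',(loc*1000).round(1))
show()
E
```

```text
lid [ 0.5049 -0.0103  0.1298] w 0.0436 yaw 2.34 tool x,y rel [ 44.4   1.6 -31.8]
flange [ 0.4991 -0.0112  0.0758] w 0.0619 yaw 1.84 tool x,y rel [51.2  0.5 22.1]
wall in [ 0.5019 -0.014   0.022 ] w 0.0689 yaw 0.71 tool x,y rel [49.5 -2.8 75.8]
base [ 0.4931 -0.014   0.006 ] w 0.0987 yaw 2.08 tool x,y rel [58.6 -2.5 91.7]
basez0 [ 0.4933 -0.0143  0.    ] w 0.0992 yaw 2.08 tool x,y rel [58.5 -2.9 97.7]
t 11.97 tcp [ 0.5499 -0.0096  0.0988] cartyaw 2.54 tilt [0.0182 0.0081] F [-0.25  0.87 -5.65] M [-0.055  0.023 -0.005] w 43.6 j [  16.   21.  -20.   -0.  -47. -103.]
```

Emit:
{"method": "carry_out", "body": {"commands": [-2,-1,18,0.002,0.012,0.002,-2,-1,18,0.0,0.004,0.001,0,0,0,0,0.002,0]}}

```text
time_s: 12.35
tcp_pos: [0.5556, -0.0106, 0.0622]
ee_rot: [[-0.999, -0.042, 0.002], [-0.042, 0.999, 0.006], [-0.003, 0.006, -1.0]]
wrist_force: [-0.5, 0.3, -6.0]
gripper_width: 0.504
```

```bash
python3 - <<'E'
from h import *
show();plan([(.554,-0.012,.043,2.7)],maxmm=50)
E
```

```text
t 12.35 tcp [ 0.5556 -0.0106  0.0622] cartyaw 2.40 tilt [0.0024 0.0061] F [-0.54  0.32 -6.04] M [-0.001  0.099 -0.031] w 43.9 j [  15.   25.  -21.   -0.  -44. -103.]
1.7, -1.5, 19.2,  0.006, 0.003, -0.005
-- [ 0.554 -0.012  0.043] 1
```

Emit:
{"method": "carry_out", "body": {"commands": [1,-1,6,0.002,-0.002,-0.005,0,-0.5,5,0,0,0,0,0,0,0,0,0]}}

```text
time_s: 12.72
tcp_pos: [0.5548, -0.0121, 0.0502]
ee_rot: [[-0.999, -0.048, 0.004], [-0.048, 0.999, 0.004], [-0.005, 0.003, -1.0]]
wrist_force: [-0.1, -0.6, -5.8]
gripper_width: 0.5
```

```bash
python3 - <<'E'
from h import *
show();plan([(.554,-0.012,.043,2.7)],maxmm=50)
im=capture('top');cv2.imwrite('pics/t4.png',cv2.resize(im[228:262,315:372],None,fx=14,fy=14,interpolation=cv2.INTER_CUBIC)[:,:,::-1])
im=capture('side');cv2.imwrite('pics/s4.png',cv2.resize(im[190:290,230:360],None,fx=6,fy=6,interpolation=cv2.INTER_CUBIC)[:,:,::-1])
E
```

```text
t 12.72 tcp [ 0.5548 -0.0121  0.0502] cartyaw 2.73 tilt [0.0044 0.0037] F [-0.13 -0.56 -5.78] M [ 0.03  -0.003 -0.041] w 43.5 j [  15.   26.  -22.   -0.  -42. -103.]
0.9, 0.2, 7.2,  0.003, 0.005, 0.001
-- [ 0.554 -0.012  0.043] 1
```

View pics/t4.png

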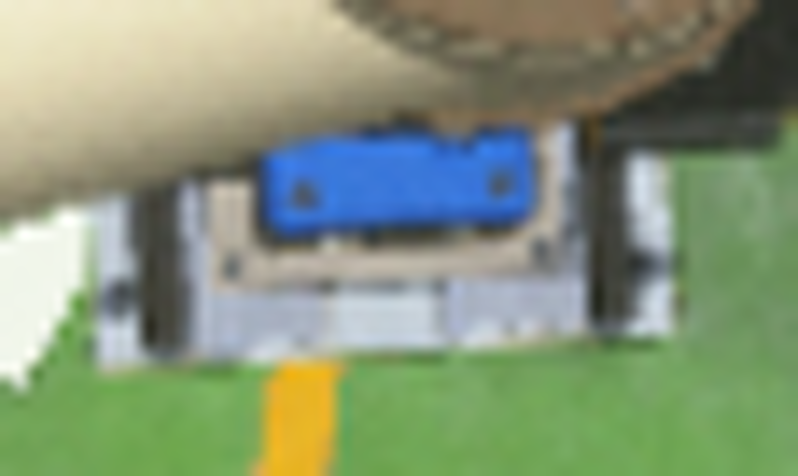

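View pics/s4.png

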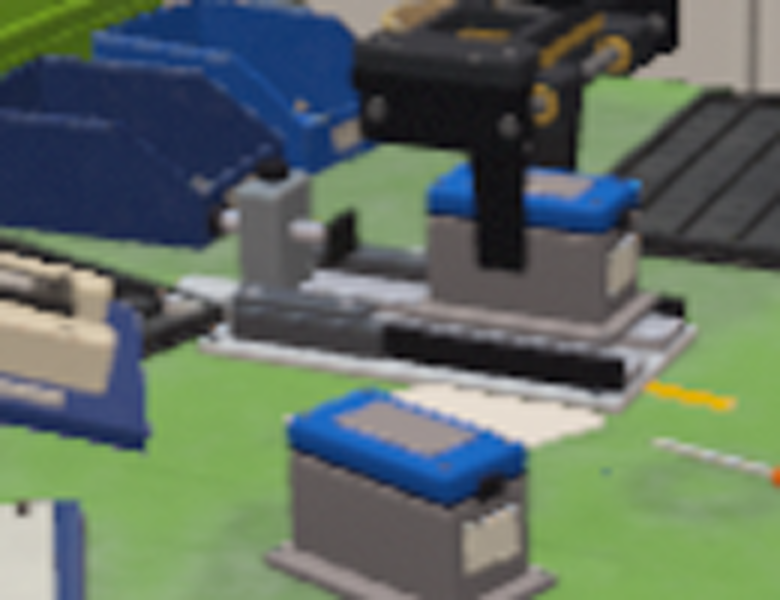

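Side and top views show the cartridge centred between the bay walls, with its near flange edge about 10 mm inside the near edge. Lowering the last few mm.

Emit:
{"method": "carry_out", "body": {"commands": [0,0,3.5,0,-0.001,0,0,0,3,0,0,0,0,0,1.5,0,0,0]}}

```text
time_s: 13.2
tcp_pos: [0.5558, -0.012, 0.0437]
ee_rot: [[-0.999, -0.048, 0.008], [-0.048, 0.999, 0.004], [-0.008, 0.004, -1.0]]
wrist_force: [0.0, 0.2, -3.2]
gripper_width: 0.501
```

```bash
python3 - <<'E'
from h import *
show()
E
```

```text
t 13.20 tcp [ 0.5558 -0.012   0.0437] cartyaw 2.76 tilt [0.0082 0.004 ] F [ 0.05  0.16 -3.24] M [ 0.013  0.347 -0.021] w 43.6 j [  15.   26.  -22.   -0.  -41. -103.]
```

Emit:
{"method": "carry_out", "body": {"commands": [0,0,1,0,0.002,0,0,0,0.5,0,0,0]}}

```text
time_s: 13.45
tcp_pos: [0.5558, -0.012, 0.0434]
ee_rot: [[-0.999, -0.049, 0.006], [-0.049, 0.999, 0.004], [-0.006, 0.003, -1.0]]
wrist_force: [-2.6, 0.1, 0.3]
gripper_width: 0.504
```

```bash
python3 - <<'E'
from h import *
show()
E
```

```text
t 13.45 tcp [ 0.5558 -0.012   0.0434] cartyaw 2.79 tilt [0.0063 0.0037] F [-2.59  0.15  0.33] M [0.144 0.776 0.014] w 43.8 j [  15.   26.  -22.   -0.  -41. -102.]
```

Emit:
{"method": "carry_out", "body": {"commands": [-5,0,0,0,0,0,-6,0,0,0,0,0,-6,0,0,0,0,0]}}

```text
time_s: 13.82
tcp_pos: [0.5726, -0.0115, 0.0436]
ee_rot: [[-0.999, -0.049, 0.004], [-0.049, 0.999, 0.003], [-0.004, 0.003, -1.0]]
wrist_force: [-3.6, -0.5, -0.3]
gripper_width: 0.503
```

```bash
cat >> h.py <<'E'
def dock():
    s=sense();p=np.array(s['tcp_pos'])[:2]-[.5905,-.0102];a=np.radians(2.7)
    print('dock: x of cart',round(1000*(p@[np.cos(a),np.sin(a)])-2.5,1),' y',round(1000*(p@[-np.sin(a),np.cos(a)]),1))
E
python3 - <<'E'
from h import *
show();dock()
E
```

```text
t 13.82 tcp [ 0.5726 -0.0115  0.0436] cartyaw 2.79 tilt [0.004  0.0031] F [-3.58 -0.48 -0.33] M [-0.031  1.008  0.024] w 43.8 j [  15.   28.  -20.   -0.  -42. -102.]
dock: x of cart -20.4  y -0.4
```

Emit:
{"method": "carry_out", "body": {"commands": [-5,0.2,0,0,0,0,-5,0.2,0,0,0,0,-5,0,0,0,0,0,-4,0,0,0,0,0]}}

```text
time_s: 14.32
tcp_pos: [0.5928, -0.0104, 0.0436]
ee_rot: [[-0.999, -0.049, 0.003], [-0.049, 0.999, 0.003], [-0.003, 0.002, -1.0]]
wrist_force: [-3.9, 0.6, 1.9]
gripper_width: 0.501
```

```bash
python3 - <<'E'
from h import *
show();dock()
E
```

```text
t 14.32 tcp [ 0.5928 -0.0104  0.0436] cartyaw 2.79 tilt [0.0027 0.0025] F [-3.94  0.6   1.92] M [0.07  1.167 0.048] w 43.6 j [  15.   29.  -17.   -0.  -44. -102.]
dock: x of cart -0.2  y -0.3
```

Emit:
{"method": "carry_out", "body": {"commands": [-3,0,0,0,0,0,-3,0,0,0,0,0]}}

```text
time_s: 14.58
tcp_pos: [0.5991, -0.0101, 0.0437]
ee_rot: [[-0.999, -0.049, 0.002], [-0.049, 0.999, 0.002], [-0.002, 0.002, -1.0]]
wrist_force: [-4.7, -0.0, 1.8]
gripper_width: 0.506
```

Emit:
{"method": "carry_out", "body": {"commands": [-2.5,0,0,0,0,0]}}

```text
time_s: 14.7
tcp_pos: [0.6017, -0.01, 0.0437]
ee_rot: [[-0.999, -0.049, 0.002], [-0.049, 0.999, 0.002], [-0.002, 0.002, -1.0]]
wrist_force: [-3.7, -0.2, 1.3]
gripper_width: 0.499
```

```bash
python3 - <<'E'
from h import *
show();dock()
E
```

```text
t 14.70 tcp [ 0.6017 -0.01    0.0437] cartyaw 2.79 tilt [0.0022 0.0024] F [-3.73 -0.16  1.31] M [-0.022  1.169  0.02 ] w 43.4 j [  14.   30.  -15.   -0.  -45. -101.]
dock: x of cart 8.7  y -0.3
```

Emit:
{"method": "carry_out", "body": {"commands": [-2,0,0,0,0,0]}}

```text
time_s: 14.82
tcp_pos: [0.6025, -0.01, 0.0437]
ee_rot: [[-0.999, -0.049, -0.001], [-0.049, 0.999, 0.002], [0.001, 0.002, -1.0]]
wrist_force: [-9.1, 0.8, 7.0]
gripper_width: 0.504
```

Emit:
{"method": "carry_out", "body": {"commands": [-2,0,0,0,0,0]}}

```text
time_s: 14.95
tcp_pos: [0.6026, -0.01, 0.0438]
ee_rot: [[-0.999, -0.048, -0.005], [-0.048, 0.999, 0.002], [0.005, 0.002, -1.0]]
wrist_force: [-9.6, 1.5, 8.6]
gripper_width: 0.502
```

```bash
python3 - <<'E'
from h import *
show();dock()
E
```

```text
t 14.95 tcp [ 0.6026 -0.01    0.0438] cartyaw 2.77 tilt [-0.0053  0.0017] F [-9.58  1.5   8.64] M [0.507 2.619 0.074] w 43.7 j [  14.   30.  -15.   -0.  -45. -101.]
dock: x of cart 9.6  y -0.4
```

Emit:
{"method": "carry_out", "body": {"commands": [-3.5,0,-0.5,0,-0.006,0]}}

```text
time_s: 15.08
tcp_pos: [0.6031, -0.01, 0.044]
ee_rot: [[-0.999, -0.048, -0.006], [-0.048, 0.999, 0.002], [0.006, 0.002, -1.0]]
wrist_force: [-9.3, 0.8, 4.9]
gripper_width: 0.504
```

```bash
python3 - <<'E'
from h import *
show();dock()
E
```

```text
t 15.07 tcp [ 0.6031 -0.01    0.044 ] cartyaw 2.74 tilt [-0.006   0.0015] F [-9.27  0.83  4.86] M [0.402 2.793 0.146] w 43.9 j [  14.   30.  -15.   -0.  -45. -101.]
dock: x of cart 10.1  y -0.4
```

Emit:
{"method": "carry_out", "body": {"commands": [-5,0,-0.3,0,-0.004,0]}}

```text
time_s: 15.2
tcp_pos: [0.6043, -0.01, 0.0441]
ee_rot: [[-0.999, -0.048, -0.01], [-0.048, 0.999, 0.001], [0.01, 0.001, -1.0]]
wrist_force: [-12.2, 2.6, 8.2]
gripper_width: 0.503
```

Emit:
{"method": "carry_out", "body": {"commands": [-5,0,-0.3,0,-0.004,0]}}

```text
time_s: 15.32
tcp_pos: [0.6052, -0.01, 0.0443]
ee_rot: [[-0.999, -0.047, -0.016], [-0.047, 0.999, 0.0], [0.016, 0.001, -1.0]]
wrist_force: [-13.6, 2.7, 9.9]
gripper_width: 0.5
```

```bash
python3 - <<'E'
from h import *
show();dock()
E
```

```text
t 15.32 tcp [ 0.6052 -0.01    0.0443] cartyaw 2.71 tilt [-0.0156  0.0003] F [-13.59   2.7    9.88] M [0.759 3.772 0.214] w 43.5 j [  14.   31.  -14.   -0.  -46. -101.]
dock: x of cart 12.2  y -0.5
```

Emit:
{"method": "carry_out", "body": {"commands": [-5.5,0,-0.8,0,-0.02,0]}}

```text
time_s: 15.45
tcp_pos: [0.606, -0.01, 0.044]
ee_rot: [[-0.999, -0.047, -0.006], [-0.047, 0.999, 0.0], [0.006, 0.001, -1.0]]
wrist_force: [-12.3, 2.4, 2.9]
gripper_width: 0.501
```

```bash
python3 - <<'E'
from h import *
show();dock()
E
```

```text
t 15.45 tcp [ 0.606 -0.01   0.044] cartyaw 2.68 tilt [-0.0059  0.0004] F [-12.26   2.36   2.91] M [0.706 3.564 0.213] w 43.6 j [  14.   31.  -14.   -0.  -46. -101.]
dock: x of cart 13.0  y -0.6
```

Emit:
{"method": "carry_out", "body": {"commands": [-6,0,-0.3,0,-0.012,0]}}

```text
time_s: 15.58
tcp_pos: [0.6065, -0.0101, 0.0438]
ee_rot: [[-0.999, -0.047, -0.006], [-0.047, 0.999, -0.0], [0.006, 0.0, -1.0]]
wrist_force: [-16.9, 2.3, 11.4]
gripper_width: 0.503
```

Emit:
{"method": "carry_out", "body": {"commands": [-6,0,-0.3,0,-0.012,0]}}

```text
time_s: 15.7
tcp_pos: [0.6068, -0.0102, 0.0439]
ee_rot: [[-0.999, -0.047, -0.006], [-0.046, 0.999, -0.001], [0.006, -0.001, -1.0]]
wrist_force: [-16.5, 2.4, 11.8]
gripper_width: 0.505
```

```bash
python3 - <<'E'
from h import *
show();dock()
im=capture('top');cv2.imwrite('pics/t5.png',cv2.resize(im[140:265,280:400],None,fx=4.8,fy=4.8,interpolation=cv2.INTER_CUBIC)[:,:,::-1])
E
```

```text
t 15.70 tcp [ 0.6068 -0.0102  0.0439] cartyaw 2.67 tilt [-0.0062 -0.0008] F [-16.51   2.45  11.83] M [1.241 4.697 0.344] w 44.0 j [  14.   31.  -14.   -0.  -46. -102.]
dock: x of cart 13.8  y -0.7
```

View pics/t5.png

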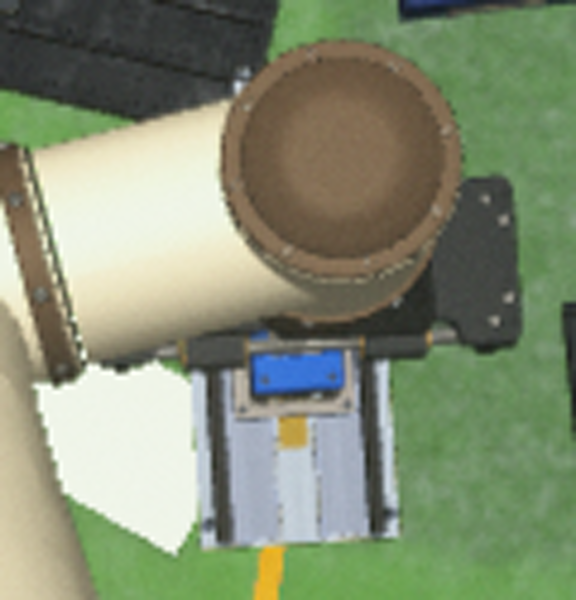

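Emit:
{"method": "carry_out", "body": {"commands": [-7,0.5,-0.8,0,-0.012,0]}}

```text
time_s: 15.88
tcp_pos: [0.6071, -0.0101, 0.0441]
ee_rot: [[-0.999, -0.046, -0.009], [-0.046, 0.999, -0.002], [0.009, -0.002, -1.0]]
wrist_force: [-16.3, -0.3, 9.5]
gripper_width: 0.5
```

Emit:
{"method": "carry_out", "body": {"commands": [-7,0.5,-0.8,0,-0.012,0]}}

```text
time_s: 16.0
tcp_pos: [0.6072, -0.0101, 0.0442]
ee_rot: [[-0.999, -0.046, -0.012], [-0.046, 0.999, -0.003], [0.012, -0.003, -1.0]]
wrist_force: [-16.8, 1.1, 10.4]
gripper_width: 0.503
```

```bash
python3 - <<'E'
from h import *
show();dock()
im=capture('top');cv2.imwrite('pics/t6.png',cv2.resize(im[205:262,315:372],None,fx=10,fy=10,interpolation=cv2.INTER_CUBIC)[:,:,::-1])
E
```

```text
t 16.00 tcp [ 0.6072 -0.0101  0.0442] cartyaw 2.62 tilt [-0.0117 -0.0034] F [-16.82   1.1   10.45] M [0.673 4.809 0.197] w 43.7 j [  14.   31.  -14.    0.  -46. -102.]
dock: x of cart 14.2  y -0.6
```

View pics/t6.png

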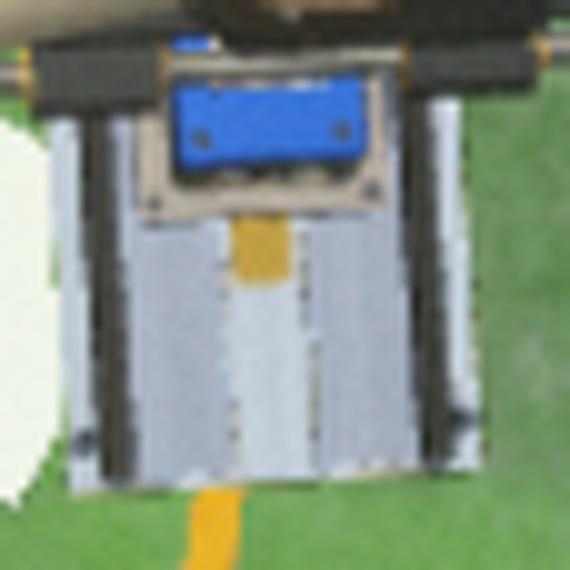

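Emit:
{"method": "carry_out", "body": {"commands": [-8,0.3,-1.8,0,-0.025,0]}}

```text
time_s: 16.18
tcp_pos: [0.6087, -0.01, 0.0439]
ee_rot: [[-0.999, -0.044, -0.001], [-0.044, 0.999, -0.003], [0.001, -0.003, -1.0]]
wrist_force: [-12.6, 1.8, 0.1]
gripper_width: 0.5
```

```bash
python3 - <<'E'
from h import *
show();dock()
E
```

```text
t 16.18 tcp [ 0.6087 -0.01    0.0439] cartyaw 2.55 tilt [-0.0008 -0.0035] F [-12.61   1.81   0.06] M [0.534 3.578 0.216] w 43.5 j [  14.   31.  -14.    0.  -45. -102.]
dock: x of cart 15.7  y -0.7
```

Emit:
{"method": "carry_out", "body": {"commands": [-6,0,-0.5,0,-0.008,0]}}

```text
time_s: 16.3
tcp_pos: [0.6089, -0.0103, 0.0435]
ee_rot: [[-0.999, -0.044, -0.005], [-0.044, 0.999, -0.004], [0.005, -0.004, -1.0]]
wrist_force: [-16.2, 1.6, 11.2]
gripper_width: 0.504
```

```bash
python3 - <<'E'
from h import *
show();dock()
im=capture('top');cv2.imwrite('pics/t7.png',cv2.resize(im[205:262,315:372],None,fx=10,fy=10,interpolation=cv2.INTER_CUBIC)[:,:,::-1])
im=capture('side');cv2.imwrite('pics/s7.png',cv2.resize(im[215:275,260:355],None,fx=8,fy=8,interpolation=cv2.INTER_CUBIC)[:,:,::-1])
E
```

```text
t 16.30 tcp [ 0.6089 -0.0103  0.0435] cartyaw 2.54 tilt [-0.0052 -0.0044] F [-16.2    1.61  11.19] M [0.904 4.202 0.3  ] w 43.8 j [  14.   31.  -14.    0.  -46. -102.]
dock: x of cart 15.9  y -0.9
```

View pics/t7.png

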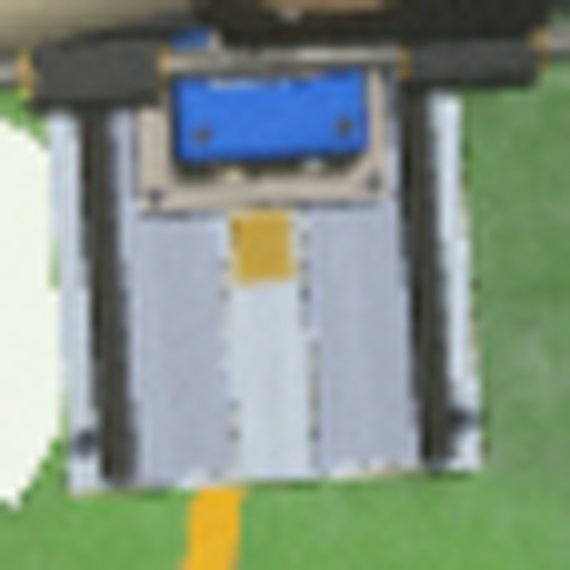

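View pics/s7.png

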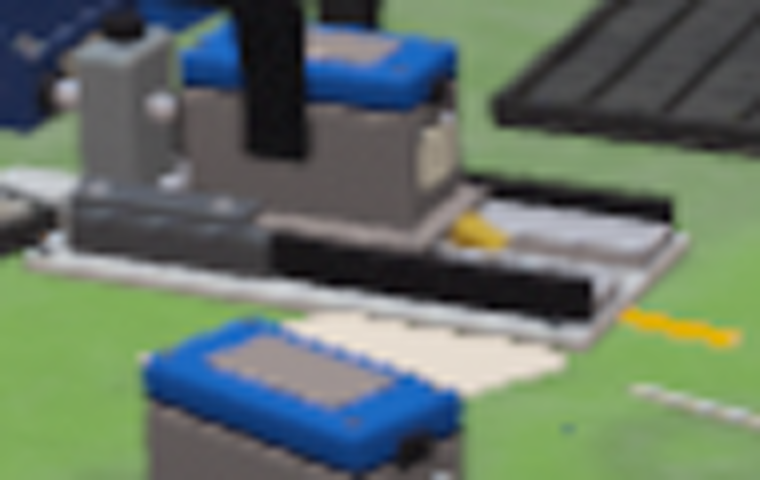

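In the top view the brass pawl now shows its full length (rows 212–284 of the crop), with a gap behind the flange. In the side view its wedge stands up behind the foot, so it has snapped. I'll ease off, release and retreat.

Emit:
{"method": "carry_out", "body": {"commands": [1,0,-0.8,0,-0.005,0,1,0,0,0,0,0,0,0,0,0,0,0]}}

```text
time_s: 16.77
tcp_pos: [0.6074, -0.0101, 0.0435]
ee_rot: [[-0.999, -0.044, 0.001], [-0.044, 0.999, -0.004], [-0.001, -0.004, -1.0]]
wrist_force: [-3.4, -0.4, -0.0]
gripper_width: 0.504
```

```bash
python3 - <<'E'
from h import *
show();dock()
E
```

```text
t 16.77 tcp [ 0.6074 -0.0101  0.0435] cartyaw 2.54 tilt [ 0.0013 -0.0037] F [-3.38 -0.41 -0.03] M [0.048 1.051 0.089] w 43.8 j [  14.   30.  -14.    0.  -45. -102.]
dock: x of cart 14.4  y -0.7
```

Emit:
{"method": "carry_out", "body": {"commands": [0,0,0,0,0,0,0,0,0,0,0,0,0,0,0,0,0,0,0,0,0,0,0,0], "grip": 87}}

```text
time_s: 17.27
tcp_pos: [0.6122, -0.0091, 0.0457]
ee_rot: [[-0.999, -0.045, 0.011], [-0.045, 0.999, -0.002], [-0.011, -0.003, -1.0]]
wrist_force: [-0.9, 0.8, -0.2]
gripper_width: 0.872
```

Emit:
{"method": "carry_out", "body": {"commands": [0,0,-15,0,0,0,0,0,-35,0,0,0,0,0,-40,0,0,0]}}

```text
time_s: 17.65
tcp_pos: [0.6097, -0.0093, 0.1367]
ee_rot: [[-0.999, -0.045, 0.005], [-0.045, 0.999, -0.004], [-0.005, -0.004, -1.0]]
wrist_force: [0.8, -0.2, 0.2]
gripper_width: 0.998
```

```bash
python3 - <<'E'
from h import *
show();plan([(.501,.206,.13,-16.7)],maxmm=50)
im=capture('top');cv2.imwrite('pics/t8.png',cv2.resize(im[205:262,315:372],None,fx=10,fy=10,interpolation=cv2.INTER_CUBIC)[:,:,::-1])
im=capture('side');cv2.imwrite('pics/s8.png',cv2.resize(im[215:275,260:355],None,fx=8,fy=8,interpolation=cv2.INTER_CUBIC)[:,:,::-1])
E
```

```text
t 17.65 tcp [ 0.6097 -0.0093  0.1367] cartyaw 2.60 tilt [ 0.0053 -0.0039] F [ 0.78 -0.16  0.2 ] M [ 0.009 -0.106  0.022] w 86.8 j [  14.   24.   -9.    0.  -56. -102.]
19.8, 44.0, 1.1,  -0.001, 0.001, 0.067
22.7, 42.6, 1.1,  -0.001, 0.001, 0.067
25.5, 40.9, 1.2,  -0.001, 0.001, 0.067
28.2, 39.1, 1.2,  -0.001, 0.001, 0.067
30.8, 37.1, 1.3,  -0.001, 0.001, 0.067
-- [0.501 0.206 0.13 ] 5
```

View pics/s8.png

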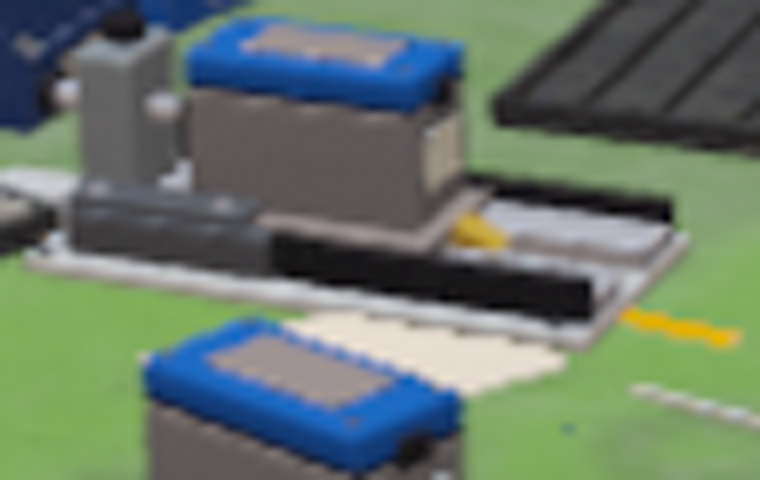

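View pics/t8.png

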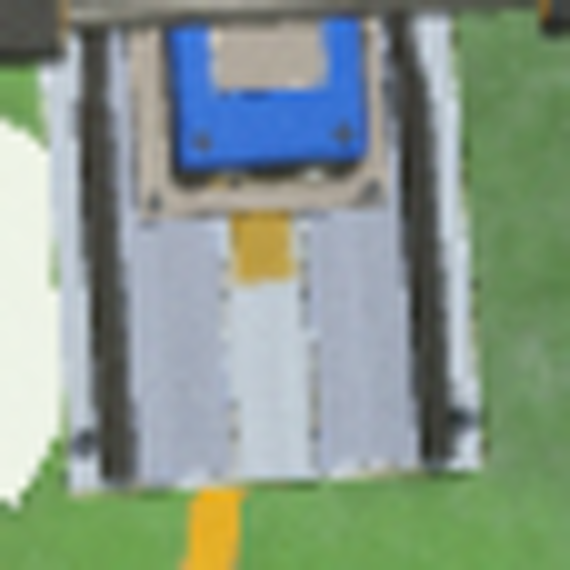

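The heavy cartridge is seated and the pawl is still up behind it after release. Next I'll fetch B.

Emit:
{"method": "carry_out", "body": {"commands": [20,44,0,-0.001,0.001,0.067,23,43,0,-0.001,0.001,0.067,26,41,0,0,0,0.067,26,36,0,0,0,0.067,18,22,0,0,0,0.05]}}

```text
time_s: 18.38
tcp_pos: [0.5147, 0.1903, 0.1447]
ee_rot: [[-0.959, 0.283, 0.024], [0.283, 0.959, 0.003], [-0.022, 0.01, -1.0]]
wrist_force: [-0.2, -0.0, -0.3]
gripper_width: 0.996
```

Emit:
{"method": "carry_out", "body": {"commands": [0,0,0,0,0,0]}}

```text
time_s: 18.5
tcp_pos: [0.5141, 0.1919, 0.1455]
ee_rot: [[-0.96, 0.279, 0.025], [0.28, 0.96, 0.004], [-0.023, 0.011, -1.0]]
wrist_force: [-0.0, -0.1, 0.0]
gripper_width: 0.997
```

```bash
python3 - <<'E'
from h import *
show();plan([(.501,.206,.08,-16.7)],maxmm=35)
E
```

```text
t 18.50 tcp [0.5141 0.1919 0.1455] cartyaw -16.24 tilt [0.0252 0.0039] F [-0.03 -0.13  0.02] M [-0.08   0.025  0.005] w 86.7 j [  38.   18.  -18.    1.  -53. -145.]
9.0, 4.6, 32.6,  0.005, 0.012, 0.004
8.7, 4.7, 32.7,  0.005, 0.012, 0.004
-- [0.501 0.206 0.08 ] 2
```

Emit:
{"method": "carry_out", "body": {"commands": [9,5,30,0.005,0.012,0.004,7,4,30,0.005,0.01,0.003,0,0,0,0,0,0]}}

```text
time_s: 18.88
tcp_pos: [0.504, 0.2046, 0.0863]
ee_rot: [[-0.958, 0.286, 0.004], [0.286, 0.958, 0.002], [-0.003, 0.004, -1.0]]
wrist_force: [0.0, 0.4, 0.6]
gripper_width: 0.996
```

```bash
python3 - <<'E'
from h import *
show();plan([(.501,.206,.025,-16.7)],maxmm=35)
E
```

```text
t 18.88 tcp [0.504  0.2046 0.0863] cartyaw -16.59 tilt [0.0044 0.0024] F [0.04 0.35 0.63] M [-0.03  -0.022 -0.014] w 86.6 j [  39.   22.  -22.    0.  -46. -146.]
1.7, 0.1, 30.6,  0.002, 0.002, 0.001
1.7, 0.2, 30.6,  0.002, 0.002, 0.001
-- [0.501 0.206 0.025] 2
```

Emit:
{"method": "carry_out", "body": {"commands": [1.5,0.5,30,0.002,0.002,0.001,1.5,0.5,28,0.002,0.002,0,0,0,0,0,0,0]}}

```text
time_s: 19.25
tcp_pos: [0.506, 0.2062, 0.0317]
ee_rot: [[-0.958, 0.286, 0.007], [0.287, 0.958, 0.003], [-0.006, 0.005, -1.0]]
wrist_force: [0.5, -0.3, 0.0]
gripper_width: 0.996
```

Emit:
{"method": "carry_out", "body": {"commands": [0,0,0,0,0,0,0,0,0,0,0,0,0,0,0,0,0,0,0,0,0,0,0,0,0,0,0,0,0,0], "grip": 30}}

```text
time_s: 19.88
tcp_pos: [0.509, 0.2069, 0.037]
ee_rot: [[-0.958, 0.286, 0.014], [0.286, 0.958, 0.008], [-0.011, 0.012, -1.0]]
wrist_force: [-0.6, 0.2, -1.1]
gripper_width: 0.523
```

Emit:
{"method": "carry_out", "body": {"commands": [0,0,0,0,0,0,0,0,0,0,0,0]}}

```text
time_s: 20.12
tcp_pos: [0.509, 0.207, 0.037]
ee_rot: [[-0.958, 0.286, 0.014], [0.286, 0.958, 0.008], [-0.011, 0.011, -1.0]]
wrist_force: [0.3, 0.4, 0.1]
gripper_width: 0.501
```

```bash
python3 - <<'E'
from h import *
show();plan([(.50,.2,.14,-14,2),(.5471,-.2765,.14,-4)],maxmm=52)
E
```

```text
t 20.12 tcp [0.509 0.207 0.037] cartyaw -16.62 tilt [0.014  0.0077] F [0.32 0.39 0.05] M [-0.204  0.054  0.022] w 43.6 j [  39.   26.  -24.    0.  -39. -146.]
2.7, -4.0, -51.6,  0.006, 0.006, -0.023
3.1, -4.3, -51.5,  0.006, 0.006, -0.023
-- [0.5  0.2  0.14] 2
-16.1, -45.1, -0.0,  0.000, 0.000, -0.017
-15.3, -45.4, -0.0,  0.000, 0.000, -0.017
-14.5, -45.6, -0.0,  0.000, 0.000, -0.017
-13.7, -45.9, -0.0,  0.000, 0.000, -0.017
-12.9, -46.1, -0.0,  0.000, 0.000, -0.017
-12.1, -46.3, -0.0,  0.000, 0.000, -0.017
-11.3, -46.5, -0.0,  0.000, 0.000, -0.017
-10.5, -46.7, -0.0,  0.000, 0.000, -0.017
-9.7, -46.9, -0.0,  0.000, 0.000, -0.017
-8.8, -47.1, -0.0,  0.000, 0.000, -0.017
-- [ 0.5471 -0.2765  0.14  ] 10
```

Emit:
{"method": "carry_out", "body": {"commands": [2,0,-25,0,0,0,2,-4,-50,0,0,-0.02,0,-20,-45,0,0,-0.03,-10,-45,-5,0,0,-0.03,-12,-46,0,0,0,-0.03]}}

```text
time_s: 20.75
tcp_pos: [0.4966, 0.0901, 0.162]
ee_rot: [[-0.985, 0.171, 0.009], [0.171, 0.985, 0.005], [-0.008, 0.007, -1.0]]
wrist_force: [0.1, -0.3, -2.7]
gripper_width: 0.503
```

```bash
python3 - <<'E'
from h import *
show();plan([(.555,-.2765,.15,4.4)],maxmm=52)
E
```

```text
t 20.75 tcp [0.4966 0.0901 0.162 ] cartyaw -9.85 tilt [0.0093 0.0053] F [ 0.11 -0.31 -2.72] M [-0.083 -0.101  0.025] w 43.8 j [  29.   13.  -22.   -0.  -54. -129.]
-15.0, -43.9, 1.3,  0.001, 0.001, -0.031
-13.7, -44.4, 1.3,  0.001, 0.001, -0.031
-12.3, -44.8, 1.4,  0.001, 0.001, -0.031
-10.9, -45.1, 1.4,  0.001, 0.001, -0.031
-9.5, -45.4, 1.4,  0.001, 0.001, -0.031
-8.0, -45.7, 1.4,  0.001, 0.001, -0.031
-6.6, -45.9, 1.4,  0.001, 0.001, -0.031
-5.2, -46.1, 1.5,  0.001, 0.001, -0.031
-- [ 0.555  -0.2765  0.15  ] 8
```

Emit:
{"method": "carry_out", "body": {"commands": [-15,-44,0,0,0,-0.031,-14,-44,0,0,0,-0.031,-12,-45,0,0,0,-0.031,-11,-45,0,0,0,-0.031,-9,-45,0,0,0,-0.031]}}

```text
time_s: 21.38
tcp_pos: [0.531, -0.1448, 0.1585]
ee_rot: [[-1.0, 0.011, 0.006], [0.011, 1.0, 0.008], [-0.005, 0.008, -1.0]]
wrist_force: [0.7, -0.0, -3.2]
gripper_width: 0.502
```

```bash
python3 - <<'E'
from h import *
show();plan([(.555,-.2765,.11,4.4)],maxmm=52)
E
```

```text
t 21.38 tcp [ 0.531  -0.1448  0.1585] cartyaw -0.64 tilt [0.0055 0.0078] F [ 0.69 -0.02 -3.18] M [-0.031 -0.111  0.032] w 43.7 j [  1.  18. -15.  -1. -56. -92.]
-8.4, -43.9, 15.9,  0.003, 0.002, -0.029
-7.1, -44.1, 16.0,  0.003, 0.002, -0.029
-5.9, -44.3, 16.1,  0.003, 0.002, -0.029
-- [ 0.555  -0.2765  0.11  ] 3
```

Emit:
{"method": "carry_out", "body": {"commands": [-8,-44,10,0,0,-0.03,-7,-40,15,0,0,-0.03,-6,-30,15,0,0,-0.025,0,0,0,0,0,0]}}

```text
time_s: 21.88
tcp_pos: [0.5525, -0.2638, 0.1127]
ee_rot: [[-0.997, -0.071, 0.001], [-0.071, 0.997, 0.011], [-0.002, 0.011, -1.0]]
wrist_force: [-0.3, 0.4, -2.5]
gripper_width: 0.507
```

```bash
python3 - <<'E'
from h import *
show();plan([(.555,-.2765,.06,4.4)],maxmm=30)
im=capture('top');cv2.imwrite('pics/t9.png',cv2.resize(im[150:290,310:530],None,fx=3.6,fy=3.6,interpolation=cv2.INTER_CUBIC)[:,:,::-1])
im=capture('side');cv2.imwrite('pics/s9.png',cv2.resize(im[160:280,250:450],None,fx=4,fy=4,interpolation=cv2.INTER_CUBIC)[:,:,::-1])
E
```

```text
t 21.88 tcp [ 0.5525 -0.2638  0.1127] cartyaw 4.07 tilt [0.0011 0.0109] F [-0.31  0.39 -2.47] M [-0.012  0.019  0.002] w 44.1 j [-11.  26.  -9.  -1. -54. -75.]
-0.8, -6.7, 26.3,  0.005, 0.001, -0.003
-0.8, -6.6, 26.3,  0.005, 0.001, -0.003
-- [ 0.555  -0.2765  0.06  ] 2
```

View pics/t9.png

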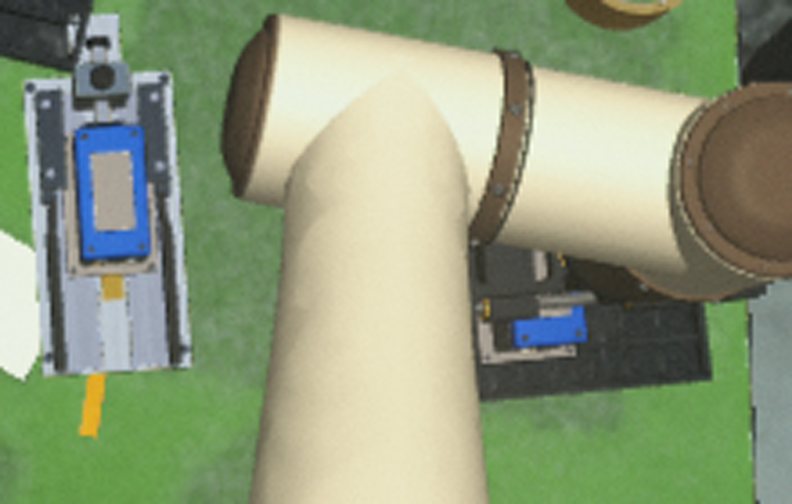

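View pics/s9.png

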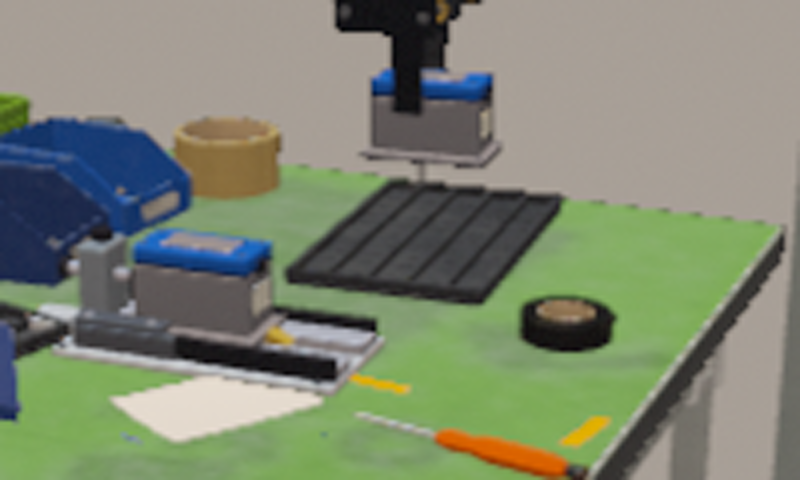

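Emit:
{"method": "carry_out", "body": {"commands": [-1,-6,22,0,0,0,-1,-6,20,0,0,0,0,0,0,0,0,0]}}

```text
time_s: 22.35
tcp_pos: [0.5572, -0.2706, 0.0738]
ee_rot: [[-0.997, -0.077, 0.007], [-0.077, 0.997, 0.01], [-0.008, 0.01, -1.0]]
wrist_force: [0.1, 0.5, -2.4]
gripper_width: 0.5
```

```bash
python3 - <<'E'
from h import *
show();plan([(.555,-.2765,.049,4.4)],maxmm=30)
E
```

```text
t 22.35 tcp [ 0.5572 -0.2706  0.0738] cartyaw 4.41 tilt [0.0067 0.0102] F [ 0.12  0.49 -2.39] M [-0.002  0.025 -0.013] w 43.5 j [-11.  29. -11.  -1. -50. -74.]
2.9, -6.0, 24.7,  0.010, 0.008, 0.000
-- [ 0.555  -0.2765  0.049 ] 1
```

Emit:
{"method": "carry_out", "body": {"commands": [2,-3,11,0,-0.003,0,1,-2,8,0,-0.002,0,0,0,1,0,0,0]}}

```text
time_s: 22.72
tcp_pos: [0.5559, -0.2746, 0.0552]
ee_rot: [[-0.997, -0.079, 0.016], [-0.079, 0.997, 0.01], [-0.017, 0.008, -1.0]]
wrist_force: [0.8, 0.2, -1.4]
gripper_width: 0.504
```

```bash
python3 - <<'E'
from h import *
show();plan([(.555,-.2765,.049,4.4)],maxmm=30)
E
```

```text
t 22.73 tcp [ 0.5559 -0.2746  0.0552] cartyaw 4.54 tilt [0.0159 0.0097] F [ 0.75  0.2  -1.43] M [-0.027  0.063 -0.009] w 43.9 j [-12.  30. -12.  -1. -47. -73.]
1.2, -1.9, 6.2,  0.008, 0.017, 0.002
-- [ 0.555  -0.2765  0.049 ] 1
```

Emit:
{"method": "carry_out", "body": {"commands": [0,0,3,0,0,0,0,0,2.5,0,0,0]}}

```text
time_s: 22.98
tcp_pos: [0.5565, -0.2746, 0.0502]
ee_rot: [[-0.997, -0.079, 0.017], [-0.079, 0.997, 0.009], [-0.018, 0.008, -1.0]]
wrist_force: [-0.0, 0.2, -2.5]
gripper_width: 0.502
```

Emit:
{"method": "carry_out", "body": {"commands": [0,0,1.5,0,0,0]}}

```text
time_s: 23.1
tcp_pos: [0.5566, -0.2747, 0.0486]
ee_rot: [[-0.997, -0.079, 0.017], [-0.079, 0.997, 0.009], [-0.018, 0.008, -1.0]]
wrist_force: [0.5, 0.4, -3.0]
gripper_width: 0.505
```

```bash
python3 - <<'E'
from h import *
show()
E
```

```text
t 23.10 tcp [ 0.5566 -0.2747  0.0486] cartyaw 4.54 tilt [0.0174 0.0092] F [ 0.5   0.36 -3.01] M [-0.001  0.016  0.012] w 43.9 j [-12.  31. -12.  -1. -46. -73.]
```

Emit:
{"method": "carry_out", "body": {"commands": [0,0,1.5,0,0,0]}}

```text
time_s: 23.22
tcp_pos: [0.557, -0.2747, 0.0474]
ee_rot: [[-0.997, -0.079, 0.018], [-0.079, 0.997, 0.009], [-0.019, 0.008, -1.0]]
wrist_force: [0.6, 1.1, 2.2]
gripper_width: 0.505
```

Emit:
{"method": "carry_out", "body": {"commands": [0,0,1,0,0,0]}}

```text
time_s: 23.35
tcp_pos: [0.557, -0.2747, 0.0474]
ee_rot: [[-0.997, -0.08, 0.018], [-0.08, 0.997, 0.009], [-0.018, 0.007, -1.0]]
wrist_force: [-2.2, 1.6, 7.7]
gripper_width: 0.501
```

Contact with the pallet: Fz went from −3 to +8 N. Releasing and retreating.

Emit:
{"method": "carry_out", "body": {"commands": [0,0,-0.5,0,0,0,0,0,0,0,0,0,0,0,0,0,0,0,0,0,0,0,0,0,0,0,0,0,0,0], "grip": 87}}

```text
time_s: 23.98
tcp_pos: [0.5582, -0.2752, 0.0485]
ee_rot: [[-0.997, -0.08, 0.021], [-0.08, 0.997, 0.008], [-0.021, 0.006, -1.0]]
wrist_force: [-0.5, -0.5, -0.2]
gripper_width: 0.958
```

Emit:
{"method": "carry_out", "body": {"commands": [0,0,-15,0,0,0,0,0,-35,0,0,0,0,0,-50,0,0,0,0,0,-50,0,0,0]}}

```text
time_s: 24.48
tcp_pos: [0.5529, -0.276, 0.2008]
ee_rot: [[-0.997, -0.08, 0.012], [-0.08, 0.997, 0.009], [-0.013, 0.008, -1.0]]
wrist_force: [0.1, -0.4, -0.1]
gripper_width: 0.997
```

```bash
python3 - <<'E'
from h import *
show();plan([(.3,-.5,.24,8)],maxmm=52)
im=capture('side');cv2.imwrite('pics/s10.png',cv2.resize(im[160:280,250:450],None,fx=4,fy=4,interpolation=cv2.INTER_CUBIC)[:,:,::-1])
E
```

```text
t 24.48 tcp [ 0.5529 -0.276   0.2008] cartyaw 4.59 tilt [0.0124 0.0093] F [ 0.15 -0.43 -0.13] M [-0.099 -0.147 -0.027] w 86.7 j [-12.  22.  -2.  -1. -65. -73.]
38.5, -29.0, -6.3,  0.001, 0.002, -0.008
38.8, -28.6, -6.2,  0.001, 0.002, -0.008
39.0, -28.3, -6.1,  0.001, 0.002, -0.008
39.3, -28.0, -6.0,  0.001, 0.002, -0.008
39.5, -27.7, -5.9,  0.001, 0.002, -0.008
39.8, -27.3, -5.8,  0.001, 0.002, -0.008
40.0, -27.0, -5.7,  0.001, 0.002, -0.008
-- [ 0.3  -0.5   0.24] 7
```

View pics/s10.png

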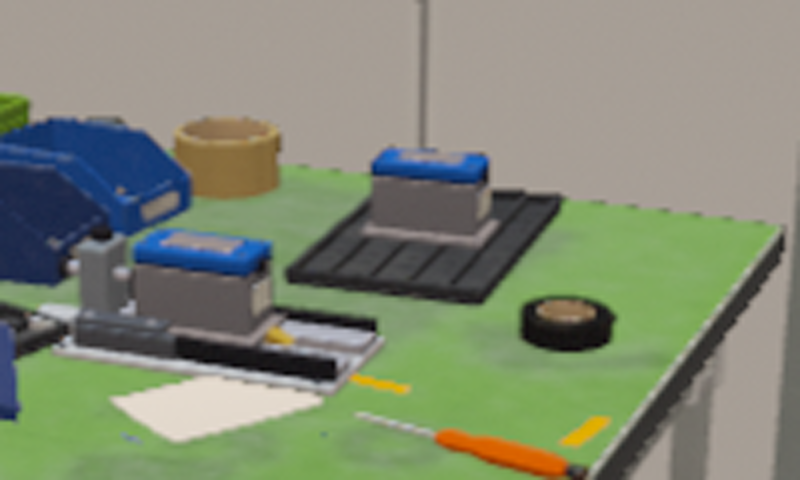

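Cartridge B stands on the pallet (side crop, about (430,230)), and the docked one has the pawl up behind its foot. I'll move the arm aside for a clear top view.

Emit:
{"method": "carry_out", "body": {"commands": [38,-29,-6,0,0,0,38,-29,-6,0,0,0,38,-29,-6,0,0,0,38,-29,-6,0,0,0,38,-29,-6,0,0,0]}}

```text
time_s: 25.15
tcp_pos: [0.3772, -0.4415, 0.2431]
ee_rot: [[-0.995, -0.089, 0.038], [-0.089, 0.996, -0.004], [-0.038, -0.007, -0.999]]
wrist_force: [0.1, -0.5, 0.3]
gripper_width: 0.997
```

Emit:
{"method": "carry_out", "body": {"commands": [35,-29,-6,0,0,0,20,-20,0,0,0,0,0,0,0,0,0,0]}}

```text
time_s: 25.52
tcp_pos: [0.3222, -0.4987, 0.2514]
ee_rot: [[-0.996, -0.085, 0.042], [-0.085, 0.996, -0.008], [-0.041, -0.012, -0.999]]
wrist_force: [0.3, 0.8, 0.2]
gripper_width: 0.998
```

```bash
python3 - <<'E'
from h import *
show()
im=capture('top');cv2.imwrite('pics/t11.png',cv2.resize(im[150:290,310:530],None,fx=3.6,fy=3.6,interpolation=cv2.INTER_CUBIC)[:,:,::-1])
cv2.imwrite('pics/t12.png',cv2.resize(im[155:255,310:370],None,fx=6,fy=6,interpolation=cv2.INTER_CUBIC)[:,:,::-1])
E
```

```text
t 25.52 tcp [ 0.3222 -0.4987  0.2514] cartyaw 4.88 tilt [ 0.042  -0.0082] F [0.26 0.81 0.18] M [-0.02   0.058 -0.014] w 86.8 j [-42.  17.  -2.  -1. -69. -42.]
```

View pics/t11.png

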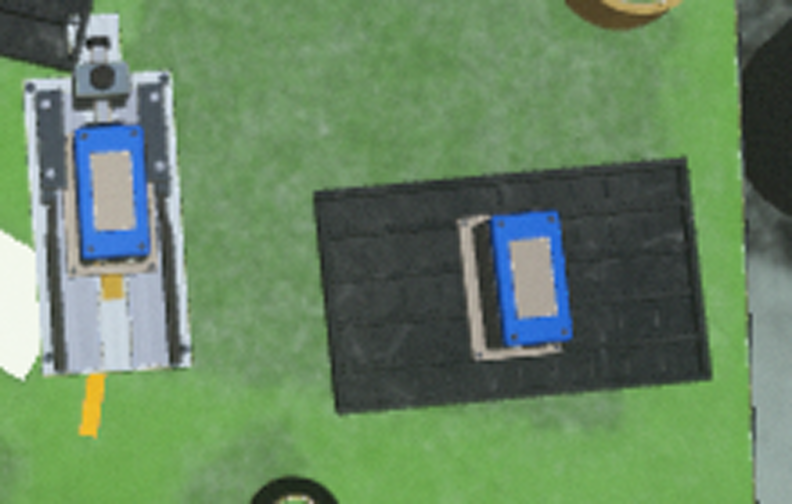

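View pics/t12.png

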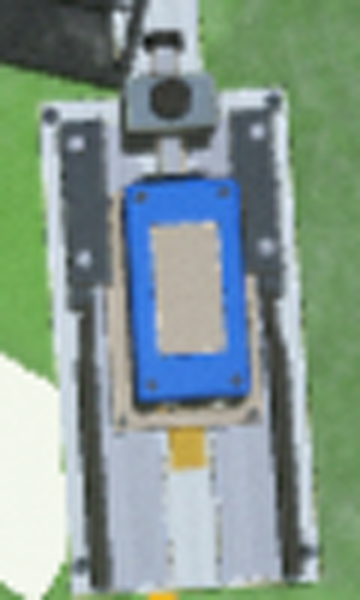

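```bash
python3 - <<'E'
from h import *
b=capture('top');a=cv2.imread('pics/top0.png')[:,:,::-1]
for im in(a,b):
    print(im[222:237,341].tolist())
c=cv2.imread('pics/side0.png')[:,:,::-1];d=capture('side')
cv2.imwrite('pics/cmp.png',np.hstack([cv2.resize(x[225:265,285:345],None,fx=6.5,fy=6.5,interpolation=cv2.INTER_CUBIC) for x in(c,d)])[:,:,::-1])
E
```

```text
[[205, 217, 224], [202, 214, 222], [202, 214, 222], [202, 208, 212], [201, 177, 107], [197, 166, 72], [198, 168, 76], [198, 166, 72], [199, 170, 74], [198, 167, 73], [197, 172, 98], [202, 206, 194], [202, 212, 220], [199, 211, 219], [201, 213, 222]]
[[64, 68, 57], [142, 138, 121], [187, 182, 169], [188, 180, 162], [174, 147, 72], [196, 165, 72], [195, 164, 68], [197, 166, 74], [194, 161, 70], [196, 165, 71], [196, 171, 100], [199, 202, 189], [200, 210, 219], [197, 210, 219], [199, 212, 219]]
```

View pics/cmp.png

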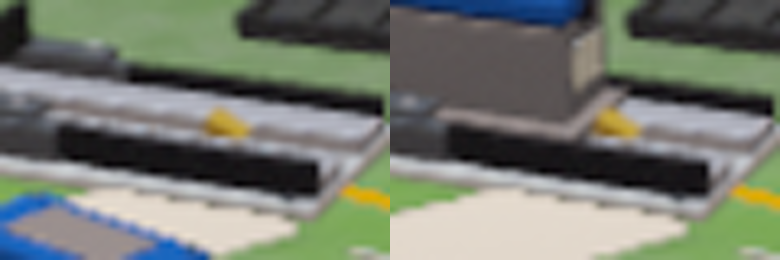

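The pawl looks the same as at the start in both views: up, full length, with the foot right in front of it. Handing in.

```bash
python3 -c "
from station import *
print(finish_job())"
```

```text
the job is handed in; nothing more can be done
None
```

The heavier cartridge is in the dock with the catch up behind it, and the lighter one stands on the black pallet. The job was handed in at about 25.6 s.

- **Weighing:** I lifted both. The right-hand cartridge (nearer the dock) read about 2–3 N, roughly 0.2 kg. The left-hand one read about 6.3 N, roughly 0.64 kg, so it went into the dock.
- **Docking:** I set the heavy one down in the bay and slid it in slowly. It met the bumper at about dock x = 9 mm, and the catch snapped with the cartridge near 15 mm. The highest push I read was about 17 N. After I eased off and let go, it stayed against the catch at about 14.4 mm, inside the home range of 10 to 24 mm.
- **Pallet:** I then stood the lighter one near the middle of the black pallet, upright and square to it. My second grip on it was about 8 mm off-centre and about 12 mm higher than intended. It held, and I allowed for both offsets when placing it.

**Last checks:** with the arm clear, the brass catch fills the same pixel rows in the top view as when it was empty and raised. The side view shows it standing up behind the foot. Both cartridges were upright, and the robot was touching nothing. No check failed or disagreed, but I judged the catch's position only from the pictures and the drop in push force.

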